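Sort sample tubes by length, then hold the autosampler's sprung pusher open

TASK

Move the three capped sample tubes from the plain holding rack into the stepped rack, short tubes in the raised row and the long tube in the low row so that all the caps come level; keep them upright and lower each one to the bottom of its socket before letting go. Then pull the autosampler's spring-return rack pusher back by its black grip until its pointer stands at the white line of the clip on the tray's rim, and finish while still holding it there, so that a colleague can set the rack in the tray. Leave everything else on the bench where it stands.

Things in the scene. Friction and masses are not known exactly. Their poses are not given: they have to be found in the camera images.
- short_tube_1: Loose capped plastic sample tube, 13 mm in diameter and 81 mm long overall: rounded foot, paper label, and a ribbed dark grey cap 17 mm in diameter and 20 mm high that forms its top. About 14 g. Origin: centre of its underside; z runs up along the tube to the cap. At the start it stands in the holding rack.
- short_tube_2: Loose capped plastic sample tube, 13 mm in diameter and 81 mm long overall: rounded foot, paper label, and a ribbed dark grey cap 17 mm in diameter and 20 mm high that forms its top. About 14 g. Origin: centre of its underside; z runs up along the tube to the cap. At the start it stands in the holding rack.
- long_tube: Loose capped plastic sample tube, 13 mm in diameter and 106 mm long overall: rounded foot, paper label, and a ribbed dark grey cap 17 mm in diameter and 20 mm high that forms its top. About 14 g. Origin: centre of its underside; z runs up along the tube to the cap. At the start it stands in the holding rack.
- holding_rack: Plain white rack, 172 x 50 x 45 mm (x, y, z), fixed to the bench. One row of five square sockets 16 mm wide and 40 mm deep (floor 5 mm above the bench) along its x axis at x = -64, -32, 0, 32 and 64 mm; the tubes start in the first, third and fifth. Origin: centre of the underside.
- stepped_rack: Grey two-step rack, 96 x 134 mm (x, y), fixed. Origin: centre of the underside. Each step has four round sockets, 17 mm in diameter with a chamfered mouth, 40 mm deep, at y = -45, -15, 15, 45 mm. Low row: x = -24 mm, top 45 mm, socket floors 5 mm above the bench. Raised row: x = +24 mm, top 70 mm, floors 30 mm above the bench. Sorted, all cap tops are 111 mm above the bench.
- sampler: Autosampler, fixed: cream housing 215 x 186 mm, 150 mm high, and in front of it (-x) an open feed tray 162 mm wide, rims 45 mm high. Origin: on the bench below the grip's home place; the housing's face is at x = +55 mm, the tray's front end at x = -180 mm; z up.
- pusher: Rack pusher in the tray: black carriage in a slot of the tray floor, aluminium push plate (top 70 mm above the bench) and upright black post with a grip. Slides up to 145 mm along its own -x axis, away from the housing; a spring draws it home, about 5 N at home, 8 N at 100 mm. Origin: on the bench below the grip, moving with it; +x points to the housing, z up.
- pusher_grip (a point): The point to grip: in the middle of the grip, 130 mm above the bench. The grip is an upright block 14 mm thick (along the pusher's x) and 36 mm wide (y), from 98 to 150 mm above the bench; pinch it from above across its thickness.
- pusher_pointer (a point): Tip of the pusher's pointer: a flat black arm with a white centre line that reaches from the pusher over the tray's rim on the pusher's -y side, 48 mm above the bench. It moves with the pusher, in line with the grip's centre along x.
- load_mark: Small black clip, 22 mm long, fixed outside the tray's rim on the pusher's -y side, with a white line across its middle. Origin: on the white line, at the rim; its x axis is parallel to the pusher's, and the pointer is at the mark when its x in the clip's frame is 0. It sits 70 to 120 mm from the pointer's home place, in the direction of the pull.
- marker_pen: Bystander: dark marker pen, 135 mm, lying. Origin under its middle.
- oil_bottle: Bystander: amber oil bottle, 28 mm in diameter, 66 mm high. Origin under its centre.
- staining_jar: Bystander: glass slide staining jar with lid, 52 x 66 x 92 mm. Origin under its centre.
- petri_dish: Bystander: closed flat dish, 95 mm in diameter, 16 mm high. Origin under its centre.
- tally_counter: Bystander: steel hand tally counter, 48 mm in diameter, 28 mm high. Origin under its centre.
- slide_box: Bystander: grey slide box, 88 x 100 x 34 mm. Origin under its centre.
- beaker: Bystander: small empty glass beaker, 68 mm in diameter, 85 mm high. Origin under its centre.

How it is judged:
On the way, in this order (a step that is already met when the one before it is completed fails the run):
1. all three tubes stand released at the bottom of sockets in their rows of the stepped rack, with the pusher still home (x of short_tube_1 in the frame of stepped_rack between 0.018 and 0.03 m and y of short_tube_1 in the frame of stepped_rack between -0.052 and 0.052 m and z of short_tube_1 in the frame of stepped_rack between 0.027 and 0.034 m and angle between each of short_tube_1, short_tube_2, long_tube's own z axis and vertical below 0.14 rad and contact force between the fingers and short_tube_1 below 0.2 N and x of short_tube_2 in the frame of stepped_rack between 0.018 and 0.03 m and y of short_tube_2 in the frame of stepped_rack between -0.052 and 0.052 m and z of short_tube_2 in the frame of stepped_rack between 0.027 and 0.034 m and contact force between the fingers and short_tube_2 below 0.2 N and x of long_tube in the frame of stepped_rack between -0.03 and -0.018 m and y of long_tube in the frame of stepped_rack between -0.052 and 0.052 m and z of long_tube in the frame of stepped_rack between 0.002 and 0.009 m and contact force between the fingers and long_tube below 0.2 N and x of pusher_pointer in the frame of load_mark above 0.04 m), for 0.2 s.
2. the fingers hold the pusher with its pointer at the mark (x of pusher_pointer in the frame of load_mark between -0.005 and 0.005 m and contact force between the fingers and pusher above 2 N and linear speed of pusher below 0.02 m/s), for 0.3 s.
At the end, for the whole second after the job is handed in: Short tubes in the raised row, long tube in the low row (within 6 mm of the row line, on the socket floor within 4 mm, leaning under 8 degrees, released); the fingers hold the pusher still (over 2 N) with its pointer within 5 mm of the white line (all of step 2 and x of short_tube_1 in the frame of stepped_rack between 0.018 and 0.03 m and y of short_tube_1 in the frame of stepped_rack between -0.052 and 0.052 m and z of short_tube_1 in the frame of stepped_rack between 0.027 and 0.034 m and angle between each of short_tube_1, short_tube_2, long_tube's own z axis and vertical below 0.14 rad and contact force between the fingers and short_tube_1 below 0.2 N and x of short_tube_2 in the frame of stepped_rack between 0.018 and 0.03 m and y of short_tube_2 in the frame of stepped_rack between -0.052 and 0.052 m and z of short_tube_2 in the frame of stepped_rack between 0.027 and 0.034 m and contact force between the fingers and short_tube_2 below 0.2 N and x of long_tube in the frame of stepped_rack between -0.03 and -0.018 m and y of long_tube in the frame of stepped_rack between -0.052 and 0.052 m and z of long_tube in the frame of stepped_rack between 0.002 and 0.009 m and contact force between the fingers and long_tube below 0.2 N); the arm keeps its last pose, push and grip.
It fails at once if a tube is tipped over (more than 40 degrees) (angle between any of short_tube_1, short_tube_2, long_tube's own z axis and vertical above 0.7 rad).
It fails at once if a tube is let fall (moves faster than 0.6 m/s with no finger on it) ((linear speed of short_tube_1 above 0.6 m/s and contact force between the fingers and short_tube_1 below 0.1 N) or (linear speed of short_tube_2 above 0.6 m/s and contact force between the fingers and short_tube_2 below 0.1 N) or (linear speed of long_tube above 0.6 m/s and contact force between the fingers and long_tube below 0.1 N)).
It fails at once if a bystander is moved by more than 20 mm or knocked over (distance of any of marker_pen, oil_bottle, staining_jar, petri_dish, tally_counter, slide_box, beaker from where it was at the start of the episode above 0.02 m or angle between any of oil_bottle, staining_jar, beaker's own z axis and vertical above 0.5 rad).
It also fails if it takes over 72 s, if anything falls off the work surface, if the arm or the gripper's body presses on something with over 40 N, if the wrist force passes 120 N, or if a joint passes its speed limit or range.

ROBOT

A 6-joint arm with a two-finger parallel gripper is mounted at the origin on the work surface. World frame = base frame: x ahead of the robot, y to its left, z up, the work surface at z = 0. Lengths are in m, angles in rad, forces in N, time in s.
With the tool pointing down it reaches from about 0.275 to 1 m from the base axis. Payload 8.4 kg.
Tool frame: the origin (TCP) lies at the very end of the fingers, on their centre line; the grasp point (between the pads) lies 19 mm behind it (robot.tcp_to_grasp is the distance from the TCP to the grasp point, in m); z points along the fingers, y is the line along which they close (so a half turn about z gives the same grasp; the last joint's range is limited). The gripper opens to 85 mm and grips with 20 to 120 N. Pads are 22 mm wide; open, the fingers measure 114 mm over their backs; the gripper's body (76 mm by 85 mm) begins 54 mm behind the grasp point. The pads swing forward as they close: fully open they stand 13 mm farther back than shut.
Start: joints at [1.128, 0.353, 1.633, -0, 1.155, -0.002], TCP at [0.267, 0.565, 0.231] pointing down, gripper open.
Joint ranges: [-2.63, 2.63], [-0.92, 2.1], [0.06, 2.66], [-1.3, 4.44], [0, 2.69], [-3.02, 3.02]. Speed limits (rad/s): [2.22, 2.22, 2.79, 3.14, 3.14, 3.14].

INTERFACE

Orientations are given as [roll, pitch, yaw] about the fixed x, y, z axes, in that order (R = Rz(yaw) Ry(pitch) Rx(roll)).
In Python, from bench import robot gives the robot as it stands.
- The arm moves only by the tool step_arm, never from a script. Its argument "plan" is one flat list of numbers, 7 for each row, row after row: the shift along the tool's x, y, z in units of 30 mm (1.0 is 30 mm), then the turn, a rotation vector about the tool's x, y, z in units of 8 degrees (1.0 is 8 degrees), then the opening, from 0 (shut) to 1 (fully open). A call has 1 to 8 rows; each row is the pose to reach, as a shift and turn from the pose commanded when the call began, along the tool's axes at that moment; what a row does not reach only later rows make up. A row lasts 1/10 s, in which the tool goes at most 50 mm and 8.59 degrees, less where a joint would pass 70% of its speed; a pose out of reach is approached as far as the arm can. A call with a gripper value outside its range is refused whole. The fingers move at their own pace and stop on an object; "newtons" is the grip in N (left out, the last holds). Time passes only in rows, so rows that repeat a pose let the fingers close. It gives the time, the measured TCP pose, the force, the opening and the grip force at its end, in the units of the state.
- robot.read_state(): the state, without advancing time (a new reading comes with each control period).
- robot.snapshot(name): name is "scene" or "top" or "wrist"; returns the picture (480x640x3 uint8, red, green, blue); there is no depth.
- robot.camera_model(name): a dict with "intrinsics" (3x3 intrinsics, pixels), "cam_to_world" (4x4, takes a point from camera to world coordinates). Camera axes: x right, y up, looking along -z (the intrinsics and any distortion apply to the point x, -y, -z); pixel columns grow to the right and rows downward; lengths in m; the calibration is good to about 2 mm. A picture is of the moment at which its call begins: read the wrist's pose just before it. camera_model takes no time and is no camera call; for the wrist camera it gives the pose at the moment of the call.
- robot.sign_off(): hands the job in; it is judged then, once.
The state is a dict: "time_s": time; "q": joint angles; "joint_velocities": joint speeds; "joint_torque": joint torques, N m; "ee_pos": TCP position; "tcp_rot": TCP orientation; "force": force on the tool from outside, world axes, zero at the start; "wrist_torque": the same for the moment, N m; "opening": finger opening in m; "gripper_force": force on a finger pad.
Only numpy, scipy, OpenCV 4.12 (cv2) and the standard library are available. Lean on these libraries where they do the work, as an engineer would, in place of code of your own. Each camera call takes 0.05 s, during which the arm holds its last target. There are 200 camera calls.

## Working session

There is one attempt and no reset: what is moved stays moved. The work goes in short steps, Python scripts to look and compute and a tool call to move; the robot and the scene stay as the last step left them, time stands still between calls to the robot, and variables do not carry over. Pictures are saved under pics/ and viewed, at most 10 in all, crops included, and the job is handed in when it is done.

Besides the shell and the picture viewer there is one more tool, called after ">>>" in YAML: its name, and indented under it one key for each argument. step_arm: Moves the arm, as the interface text tells. Its arguments: {"type":"object","properties":{"plan":{"type":"array"},"newtons":{"type":"number"}},"required":["plan"]}

```bash
mkdir -p pics; ls
cat > h.py <<'E'
import numpy as np, cv2
from bench import robot
def snap(n,f):
    m=robot.camera_model(n); im=robot.snapshot(n); im=np.array(im)
    cv2.imwrite('pics/'+f,im[:,:,::-1]); np.savez('pics/'+f+'.npz',im=im,K=m['intrinsics'],T=m['cam_to_world']); return im,m
def load(f):
    d=np.load('pics/'+f+'.npz'); return d['im'],dict(intrinsics=d['K'],cam_to_world=d['T'])
def ray(m,u,v):
    K=np.array(m['intrinsics']);T=np.array(m['cam_to_world'])
    d=np.linalg.inv(K)@[u,v,1]; d=T[:3,:3]@[d[0],-d[1],-d[2]]; return T[:3,3],d
def onz(m,u,v,z):
    o,d=ray(m,u,v); return o+d*(z-o[2])/d[2]
def proj(m,p):
    K=np.array(m['intrinsics']);T=np.array(m['cam_to_world'])
    c=T[:3,:3].T@(np.array(p)-T[:3,3]); x=K@[c[0],-c[1],-c[2]]; return x[:2]/x[2]
E
python3 - <<'E'
from h import *
for n in('top','scene'):
    im,m=snap(n,n+'0.png'); print(n,m['cam_to_world'],m['intrinsics'],{k for k in m})
s=robot.read_state();print(s)
E
```

```text
pics
top [[ 0.01292812  0.99679118 -0.078995    0.48435075]
 [-0.99967216  0.01463069  0.02101228 -0.02623127]
 [ 0.02210061  0.07869746  0.99665354  1.09191747]
 [ 0.          0.          0.          1.        ]] [[452.76666669   0.         318.13957768]
 [  0.         452.76666669 235.85856335]
 [  0.           0.           1.        ]] {'cam_to_world', 'intrinsics'}
scene [[ 0.77919116 -0.38580935  0.49397599  0.99103121]
 [ 0.6267107   0.49180684 -0.60444995 -0.57471617]
 [-0.00973833  0.78056209  0.62500239  0.63723223]
 [ 0.          0.          0.          1.        ]] [[453.831974     0.         312.56124543]
 [  0.         453.831974   240.11648609]
 [  0.           0.           1.        ]] {'cam_to_world', 'intrinsics'}
{'time_s': 0.1, 'q': array([ 1.12759083e+00,  3.53586576e-01,  1.63405999e+00,  8.20330929e-06,
        1.15521445e+00, -2.38480676e-03]), 'joint_velocities': array([-0.00094194, -0.00028622, -0.00189575,  0.00070237,  0.00170205,
       -0.00120851]), 'joint_torque': array([ 8.29897199e-04, -6.06355333e+01, -3.42824042e+01,  6.56297971e-05,
        3.85065592e-03,  1.18421190e-05]), 'ee_pos': array([0.26647955, 0.56486509, 0.23063186]), 'tcp_rot': array([-3.14032432e+00, -1.05256115e-05,  2.70076864e+00]), 'force': array([-0.65606247, -1.00144218, -0.00510545]), 'wrist_torque': array([0.02713645, 0.01343109, 0.00836418]), 'gripper_force': 0.0, 'opening': 0.08537172367638876}
```

View pics/top0.png

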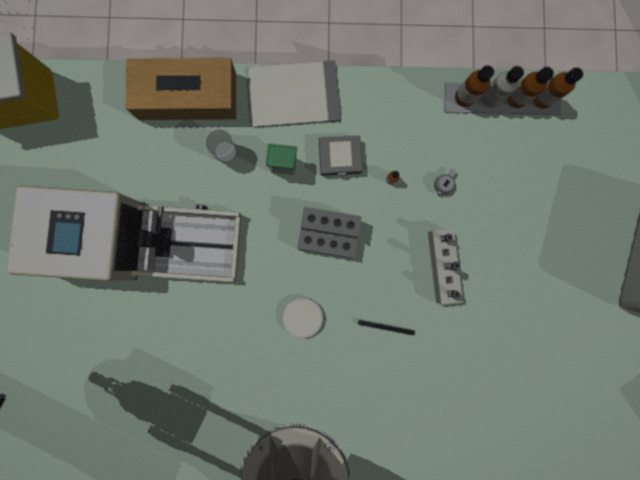

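View pics/scene0.png

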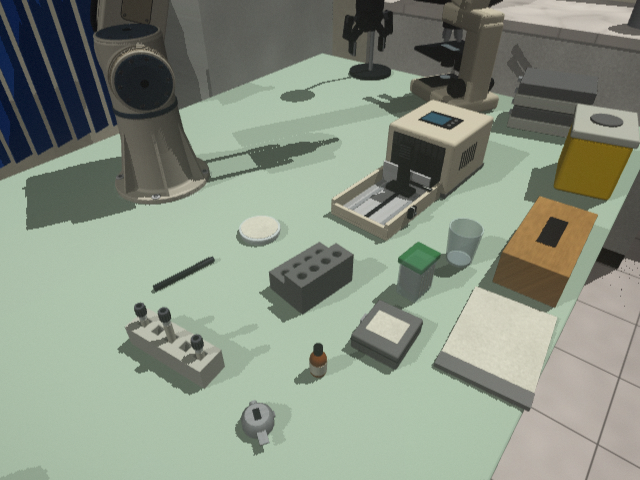

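The top view shows the holding rack near (447,267), with tubes at about (447,239), (453,267) and (454,295). The stepped rack is at (330,232) and the sampler tray at (190,243), with the clip near (202,208). I'll enlarge these areas.

Run:
```python
from h import *
t,_=load('top0.png');s,_=load('scene0.png')
r=lambda a,k:cv2.resize(a,None,fx=k,fy=k,interpolation=cv2.INTER_CUBIC)
A=r(t[200:310,290:475],4)  # 740x440
cv2.imwrite('pics/a.png',np.clip(A[:,:,::-1]*1.6,0,255))
B=np.vstack([r(t[195:285,100:250],4),r(s[150:240,325:475],3.0)[:240,:].repeat(1,1) if 0 else cv2.resize(s[150:240,325:455],(600,240*0+232),interpolation=cv2.INTER_CUBIC)])
cv2.imwrite('pics/b.png',np.clip(B[:,:,::-1]*1.6,0,255))
```

```text
[ WARN:0@0.732] global loadsave.cpp:1063 imwrite_ Unsupported depth image for selected encoder is fallbacked to CV_8U.
```

View pics/a.png

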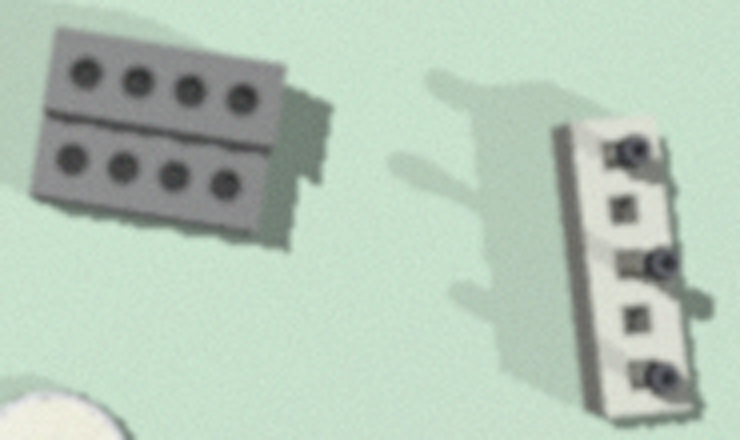

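View pics/b.png

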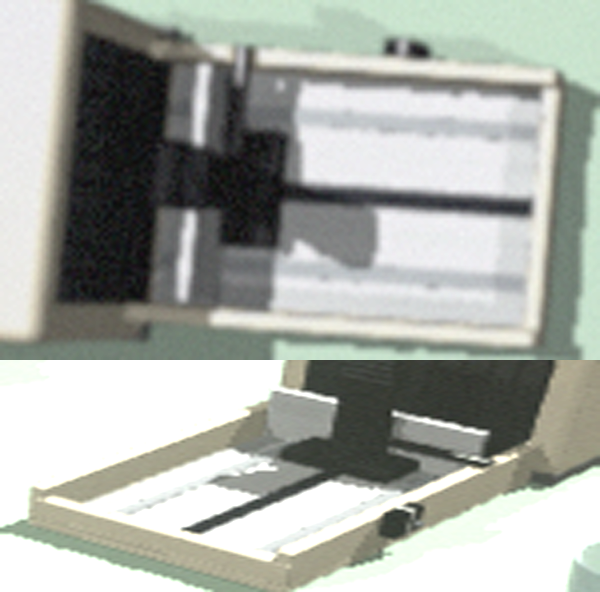

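Crop a: the middle tube is the long one, since its cap is displaced most. The raised row is the upper one in the image. Crop b: the pusher is at the left, its pointer arm at crop (242,60), and the clip at crop (406,46). Now the measurements.

Run:
```python
from h import *
im,m=load('top0.png'); g=im.astype(float).sum(2)/3
f=lambda x,y:((x-1.5)/4+290,(y-1.5)/4+200)
def cen(u,v,r=3.2):
    for _ in range(4):
        Y,X=np.mgrid[:480,:640]; k=np.hypot(X-u,Y-v)<=r
        ring=(np.hypot(X-u,Y-v)<6)
        w=np.clip(np.median(g[ring])-g,0,None)*k
        u,v=(w*X).sum()/w.sum(),(w*Y).sum()/w.sum()
    return u,v
P={}
for row,z,pts in(('R',.07,[(86,73),(138,81),(190,91),(242,98)]),('L',.045,[(72,158),(123,167),(174,176),(225,184)])):
    P[row]=np.array([onz(m,*cen(*f(*p)),z)[:2] for p in pts]); print(row,P[row].round(4),np.linalg.norm(np.diff(P[row],axis=0),axis=1))
# pose fit
loc=np.array([(24,y) for y in(45,15,-15,-45)]+[(-24,y) for y in(45,15,-15,-45)])/1e3
W=np.vstack([P['R'],P['L']])
def fit(loc,W):
    a,b=loc-loc.mean(0),W-W.mean(0); th=np.arctan2((a[:,0]*b[:,1]-a[:,1]*b[:,0]).sum(),(a*b).sum())
    R=np.array([[np.cos(th),-np.sin(th)],[np.sin(th),np.cos(th)]]); t=W.mean(0)-R@loc.mean(0)
    print('yaw',th,'t',t,'res',np.abs(loc@R.T+t-W).max()); return R,t
R,t=fit(loc,W); print((loc@R.T+t).round(4))
for n,p,z in(('A',(634,150),.086),('B',(661,263),.111),('C',(662,377),.086)):
    print(n,onz(m,*f(*p),z).round(4))
for n,p in(('s2',(624,209)),('s4',(637,319))): print(n,onz(m,*cen(*f(*p),3),.045).round(4))
h=lambda x,y:((x-1.5)/4+100,(y-1.5)/4+195)
print('pointer tip',onz(m,*h(243,50),.048),onz(m,*h(240,100),.048),'clip',onz(m,*h(406,50),.045))
print('slot',onz(m,*h(300,192),.01),onz(m,*h(525,206),.01))
print('rim+y... ',onz(m,*h(200,48),.045),onz(m,*h(550,75),.045),onz(m,*h(215,318),.045),onz(m,*h(530,340),.045))
s=np.array(robot.read_state()['ee_pos']);w=robot.camera_model('wrist');print(w)
```

```text
R [[ 0.607  -0.0312]
 [ 0.6028 -0.0615]
 [ 0.5978 -0.0909]
 [ 0.5935 -0.1207]] [0.03062227 0.0298122  0.03011464]
L [[ 0.5587 -0.0238]
 [ 0.5545 -0.0539]
 [ 0.5501 -0.084 ]
 [ 0.5456 -0.1133]] [0.03037553 0.03048576 0.02966372]
yaw -0.1498319457431454 t [ 0.57623865 -0.0724248 ] res 0.0005871047840150245
[[ 0.6067 -0.0315]
 [ 0.6022 -0.0612]
 [ 0.5977 -0.0908]
 [ 0.5933 -0.1205]
 [ 0.5592 -0.0243]
 [ 0.5547 -0.054 ]
 [ 0.5503 -0.0837]
 [ 0.5458 -0.1133]]
A [ 0.5655 -0.3391  0.086 ]
B [ 0.502  -0.3455  0.111 ]
C [ 0.4393 -0.3535  0.086 ]
s2 [ 0.5351 -0.3445  0.045 ]
s4 [ 0.4711 -0.3517  0.045 ]
pointer tip [0.62824121 0.31665159 0.048     ] [0.59921847 0.3172002  0.048     ] clip [0.63016387 0.22388047 0.045     ]
slot [0.54895394 0.29208522 0.01      ] [0.54251045 0.15863398 0.01      ]
rim+y...  [0.62942277 0.34235704 0.045     ] [0.61688875 0.14034685 0.045     ] [0.47404529 0.32731901 0.045     ] [0.4637798 0.1476426 0.045    ]
{'intrinsics': array([[353.90699001,   0.        , 321.72946503],
       [  0.        , 353.90699001, 244.43026796],
       [  0.        ,   0.        ,   1.        ]]), 'cam_to_world': array([[ 0.42637978, -0.85557693, -0.29357859,  0.19041867],
       [ 0.90454368,  0.40293643,  0.13943805,  0.60161158],
       [-0.00100647, -0.32500822,  0.94571065,  0.3727469 ],
       [ 0.        ,  0.        ,  0.        ,  1.        ]])}
```

>>> step_arm:
  plan: [-20.05, -24.1, -0.67, 0, 0, -3.94, 0.5, -20.05, -24.1, -0.67, 0, 0, -3.94, 0.5, -20.05, -24.1, -0.67, 0, 0, -3.94, 0.5, -20.05, -24.1, -0.67, 0, 0, -3.94, 0.5, -20.05, -24.1, -0.67, 0, 0, -3.94, 0.5, -20.05, -24.1, -0.67, 0, 0, -3.94, 0.5, -20.05, -24.1, -0.67, 0, 0, -3.94, 0.5, -20.05, -24.1, -0.67, 0, 0, -3.94, 0.5]

```text
time_s: 0.9
ee_pos: [0.3667, 0.1762, 0.2398]
tcp_rot: [-3.142, 0.0, -3.032]
force: [1.1, -1.2, 0.2]
opening: 0.0426
gripper_force: 0.0
```

```bash
cat >> h.py <<'E'
def go(x,y,z,yaw,s=None):
    s=s or robot.read_state(); p=np.array(s['ee_pos']); ps=s['tcp_rot'][2]
    d=np.array([x,y,z])-p; c,n=np.cos(ps),np.sin(ps)
    dy=(yaw-ps+np.pi)%(2*np.pi)-np.pi
    print('at',p.round(4),'yaw',round(ps,3),'rp',np.round(s['tcp_rot'][:2],4),'-> shift',np.round(np.array([c*d[0]+n*d[1],n*d[0]-c*d[1],-d[2]])/.03,3),'turnz',round(-np.degrees(dy)/8,2),'q',np.round(s['q'],2),'t',round(s['time_s'],2))
E
python3 -c "
from h import *
go(.5,-.346,.25,3.25)"
```

```text
at [0.3667 0.1762 0.2398] yaw -3.032 rp [-3.1415e+00  2.0000e-04] -> shift [ -2.508 -17.789  -0.338] turnz 0.01 q [ 0.44 -0.01  2.06 -0.    1.09 -1.24] t 0.9
```

>>> step_arm:
  plan: [-2.51, -17.79, -0.34, 0, 0, 0, 0.5, -2.51, -17.79, -0.34, 0, 0, 0, 0.5, -2.51, -17.79, -0.34, 0, 0, 0, 0.5, -2.51, -17.79, -0.34, 0, 0, 0, 0.5, -2.51, -17.79, -0.34, 0, 0, 0, 0.5, -2.51, -17.79, -0.34, 0, 0, 0, 0.5, -2.51, -17.79, -0.34, 0, 0, 0, 0.5, -2.51, -17.79, -0.34, 0, 0, 0, 0.5]

```text
time_s: 1.7
ee_pos: [0.4654, -0.2116, 0.2473]
tcp_rot: [3.141, -0.0, -3.033]
force: [0.8, -0.0, -0.1]
opening: 0.0428
gripper_force: 0.0
```

```bash
python3 -c "
from h import *
go(.5,-.346,.25,3.25)"
```

```text
at [ 0.4654 -0.2116  0.2473] yaw -3.033 rp [ 3.1414e+00 -1.0000e-04] -> shift [-0.659 -4.577 -0.09 ] turnz 0.0 q [-0.43  0.16  1.86  0.    1.13 -2.11] t 1.7
```

>>> step_arm:
  plan: [-0.66, -4.58, -0.1, 0, 0, 0, 0.5, -0.66, -4.58, -0.1, 0, 0, 0, 0.5, -0.66, -4.58, -0.1, 0, 0, 0, 0.5, -0.66, -4.58, -0.1, 0, 0, 0, 0.5, -0.66, -4.58, -0.1, 0, 0, 0, 0.5, -0.66, -4.58, -0.1, 0, 0, 0, 0.5]

```text
time_s: 2.3
ee_pos: [0.4997, -0.3429, 0.2499]
tcp_rot: [3.14, -0.001, -3.032]
force: [-0.0, 0.3, 0.4]
opening: 0.0423
gripper_force: 0.0
```

```bash
python3 -c "
from h import *
go(.5,-.346,.25,3.25)
im,m=snap('wrist','w1.png')
for p in([.5655,-.3391,.086],[.502,-.3455,.111],[.4393,-.3535,.086]): print(proj(m,p))
"
```

```text
at [ 0.4997 -0.3429  0.2499] yaw -3.032 rp [ 3.1405e+00 -9.0000e-04] -> shift [ 0.002 -0.105 -0.003] turnz 0.01 q [-0.6   0.31  1.65  0.    1.18 -2.28] t 2.3
[316.92213725 288.74270214]
[316.97419213 232.48464802]
[315.68870555 151.697126  ]
```

View pics/w1.png

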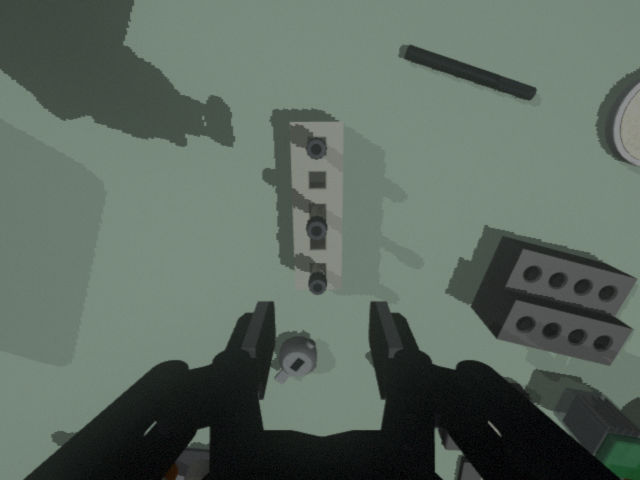

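The wrist view shows the caps at (316,148), (316,230) and (318,284). The low-row sockets run from (533,273) to (608,293) and the raised row from (526,324) to (604,342). I'll localise all of them and compare with the top view.

Run:
```python
from h import *
im,m=load('w1.png'); g=im.astype(float).mean(2)
def circ(u,v,r):
    # dark-blob centroid within radius r
    Y,X=np.mgrid[:480,:640]
    for _ in range(5):
        k=np.hypot(X-u,Y-v)<=r; bg=np.median(g[np.hypot(X-u,Y-v)<2*r])
        w=np.clip(bg-8-g,0,None)*k; w=(w>0)*1.; u,v=(w*X).sum()/w.sum(),(w*Y).sum()/w.sum()
    return u,v,w.sum()
for n,p,z in(('C',(316,148),.086),('B',(316,230),.111),('A',(318,285),.086)):
    print(n,onz(m,*p,z).round(4),'alt',np.round(circ(*p,10),1))
for z,ps in((.045,[(533,273),(558,281),(583,287),(608,293)]),(.07,[(526,324),(551,331),(577,337),(604,342)])):
    for p in ps: c=circ(*p,9);print(z,np.round(c,1),onz(m,c[0],c[1],z).round(4))
for n,p in(('s4',(317,180)),('s2',(317,243))):print(n,onz(m,*p,.045).round(4))
```

```text
C [ 0.4363 -0.3536  0.086 ] alt [316. 148. 317.]
B [ 0.4999 -0.3465  0.111 ] alt [314.9 227.5 171. ]
A [ 0.5615 -0.3385  0.086 ] alt [317.1 284.5 310. ]
0.045 [532.7 273.3 251. ] [ 0.5423 -0.1103  0.045 ]
0.045 [557.4 280.4 248. ] [ 0.5475 -0.0813  0.045 ]
0.045 [582.6 286.7 243. ] [ 0.5518 -0.0517  0.045 ]
0.045 [607.6 292.9 241. ] [ 0.5561 -0.022   0.045 ]
0.07 [525.8 324.  244. ] [ 0.59   -0.1174  0.07  ]
0.07 [550.6 330.8 242. ] [ 0.5951 -0.089   0.07  ]
0.07 [576.6 336.9 240. ] [ 0.5993 -0.0593  0.07  ]
0.07 [603.  342.7 233. ] [ 0.6032 -0.0289  0.07  ]
s4 [ 0.4689 -0.3497  0.045 ]
s2 [ 0.5335 -0.3429  0.045 ]
```

>>> step_arm:
  plan: [-2.13, 0.01, 0, 0, 0, 0, 0.45, -2.13, 0.01, 3.0, 0, 0, 0, 0.45, -2.13, 0.01, 4.3, 0, 0, 0, 0.45, -2.13, 0.01, 4.3, 0, 0, 0, 0.45, -2.13, 0.01, 4.3, 0, 0, 0, 0.45, -2.13, 0.01, 4.3, 0, 0, 0, 0.45]

```text
time_s: 2.95
ee_pos: [0.5639, -0.3358, 0.1222]
tcp_rot: [3.141, -0.0, -3.031]
force: [0.0, -0.5, 0.7]
opening: 0.0385
gripper_force: 0.0
```

```bash
python3 -c "
from h import *
go(.5635,-.3388,.057,3.25)
im,m=snap('wrist','w2.png')
for p in([.5635,-.3388,.086],[.5635,-.3388,.12]): print(proj(m,p))
"
```

```text
at [ 0.5639 -0.3358  0.1222] yaw -3.031 rp [ 3.1414e+00 -2.0000e-04] -> shift [ 0.024 -0.097  2.173] turnz 0.01 q [-0.54  0.51  1.65  0.    0.98 -2.22] t 2.95
[314.92366674 282.10495634]
[313.6468503  313.42772008]
```

View pics/w2.png

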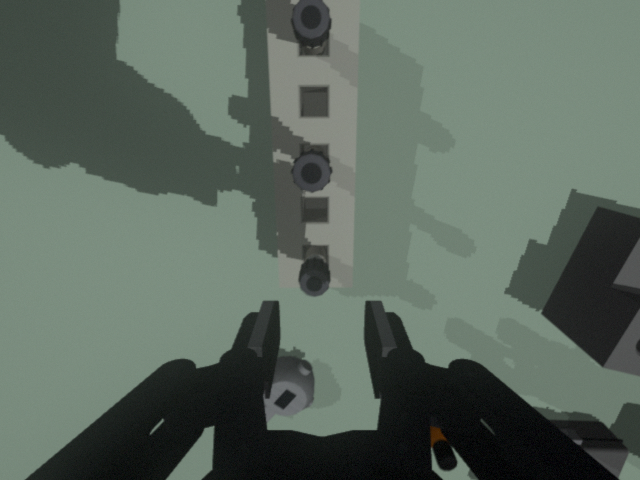

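The wrist image shows cap A at (314,283), against a predicted (315,282), so the averaged estimate holds. I'll go down and grip.

>>> step_arm:
  plan: [0.02, -0.1, 0.6, 0, 0, 0, 0.45, 0.02, -0.1, 1.5, 0, 0, 0, 0.45, 0.02, -0.1, 2.17, 0, 0, 0, 0.45, 0.02, -0.1, 2.17, 0, 0, 0, 0.45, 0.02, -0.1, 2.17, 0, 0, 0, 0.1, 0.02, -0.1, 2.17, 0, 0, 0, 0.1, 0.02, -0.1, 2.17, 0, 0, 0, 0.1, 0.02, -0.1, 2.17, 0, 0, 0, 0.1]
  newtons: 25

```text
time_s: 3.8
ee_pos: [0.5649, -0.3404, 0.0588]
tcp_rot: [-3.139, 0.003, -3.032]
force: [0.1, 0.5, 8.1]
opening: 0.0159
gripper_force: 25.3
```

>>> step_arm:
  plan: [0, 0, -0.5, 0, 0, 0, 0.1, 0, 0, -1.5, 0, 0, 0, 0.1, 0, 0, -2.7, 0, 0, 0, 0.1, 0, 0, -4, 0, 0, 0, 0.1, 0, 0, -4, 0, 0, 0, 0.1, 0, 0, -4, 0, 0, 0, 0.1]

```text
time_s: 4.4
ee_pos: [0.5642, -0.3401, 0.1788]
tcp_rot: [-3.139, 0.003, -3.032]
force: [-0.8, -1.3, -0.9]
opening: 0.0161
gripper_force: 24.7
```

```bash
python3 -c "
from h import *
go(.605,-.030,.18,3.25)"
```

```text
at [ 0.5642 -0.3401  0.1788] yaw -3.032 rp [-3.1394e+00  2.9000e-03] -> shift [-2.479 10.126 -0.04 ] turnz 0.01 q [-0.54  0.45  1.61 -0.    1.08 -2.22] t 4.4
```

>>> step_arm:
  plan: [-2.48, 10.13, 0, 0, 0, 0, 0.1, -2.48, 10.13, 0, 0, 0, 0, 0.1, -2.48, 10.13, 0, 0, 0, 0, 0.1, -2.48, 10.13, 0, 0, 0, 0, 0.1, -2.48, 10.13, 0, 0, 0, 0, 0.1, -2.48, 10.13, 0, 0, 0, 0, 0.1, -2.48, 10.13, 0, 0, 0, 0, 0.1, -2.48, 10.13, 0, 0, 0, 0, 0.1]

```text
time_s: 5.2
ee_pos: [0.6037, -0.0274, 0.1755]
tcp_rot: [3.141, -0.002, -3.029]
force: [-0.8, -1.1, -0.4]
opening: 0.016
gripper_force: 24.7
```

```bash
python3 -c "
from h import *
robot.snapshot('top');robot.snapshot('top');go(.605,-.030,.18,3.25)
im,m=snap('wrist','w3.png'); t,mt=snap('top','t3.png'); sc,ms=snap('scene','s3.png')
print(proj(m,[.605,-.03,.07]),proj(m,[.605,-.03,.128]),proj(mt,[.605,-.03,.21]),proj(ms,[.605,-.03,.128]))
c=cv2.resize(im[200:420,200:520],(800,550),interpolation=cv2.INTER_CUBIC);cv2.imwrite('pics/w3c.png',c[:,:,::-1])"
```

```text
at [ 0.6037 -0.03    0.1757] yaw -3.032 rp [-3.1413e+00 -1.4000e-03] -> shift [-0.043 -0.005 -0.144] turnz 0.01 q [-0.05  0.38  1.73 -0.    1.03 -1.73] t 5.3
[320.32003601 244.80563246] [319.9811797  276.98542358] [310.9226061  209.97266092] [337.22128192 229.64409791]
```

View pics/w3c.png

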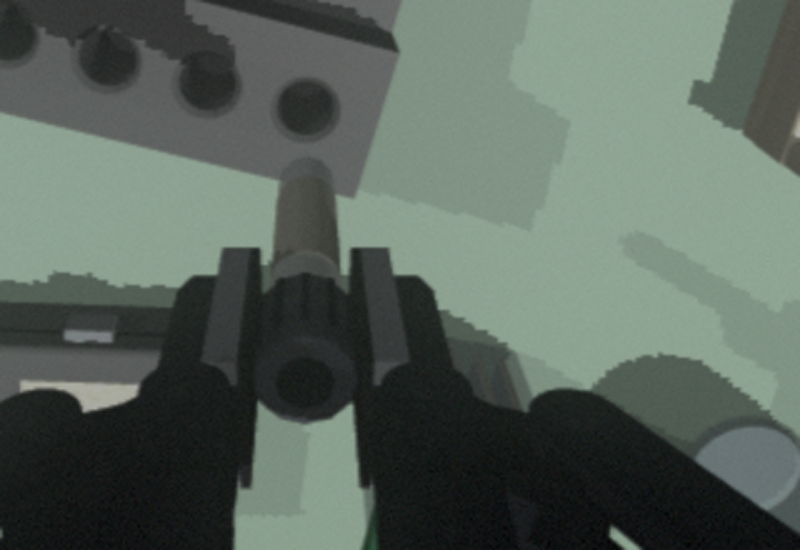

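The crop shows socket R0 at full-image (323,243), the tube foot near (323,266) and the cap top at (322,351). I'll convert these in the wrist frame.

```bash
python3 -c "
from h import *
im,m=load('w3.png')
print('socket',onz(m,322.8,242.8,.07),'cap',onz(m,321.6,350.8,.2047))
for z in(.12,.126,.13):print(z,'foot px',[proj(m,[x,-.03,z]).round(1) for x in(.600,.603,.606)])
T=m['cam_to_world'];print(T[:3,3])
"
```

```text
socket [ 0.60323986 -0.02834825  0.07      ] cap [ 0.60088551 -0.02950125  0.2047    ]
0.12 foot px [array([320.9, 264. ]), array([320.4, 268.5]), array([319.9, 273.1])]
0.126 foot px [array([320.9, 267.8]), array([320.4, 272.5]), array([319.8, 277.1])]
0.13 foot px [array([320.9, 270.5]), array([320.3, 275.3]), array([319.8, 280. ])]
[ 0.5202253  -0.03842438  0.31792466]
```

>>> step_arm:
  plan: [-0.04, 0.03, 0.5, 0, 0, 0, 0.1, -0.04, 0.03, 1.3, 0, 0, 0, 0.1, -0.04, 0.03, 1.7, 0, 0, 0, 0.1, -0.04, 0.03, 2.1, 0, 0, 0, 0.1, -0.04, 0.03, 2.5, 0, 0, 0, 0.1, -0.04, 0.03, 2.9, 0, 0, 0, 0.1, -0.04, 0.03, 2.9, 0, 0, 0, 0.1, -0.04, 0.03, 2.9, 0, 0, 0, 0.1]

```text
time_s: 6.25
ee_pos: [0.6054, -0.0284, 0.0892]
tcp_rot: [3.142, -0.0, -3.032]
force: [-0.2, 0.4, 0.3]
opening: 0.016
gripper_force: 24.7
```

>>> step_arm:
  plan: [0, 0, 0.1, 0, 0, 0, 0.1, 0, 0, 0.17, 0, 0, 0, 0.1, 0, 0, 0.17, 0, 0, 0, 0.1]

```text
time_s: 6.55
ee_pos: [0.6054, -0.0283, 0.0843]
tcp_rot: [-3.142, 0.0, -3.032]
force: [-0.4, 0.6, -0.6]
opening: 0.0165
gripper_force: 24.7
```

>>> step_arm:
  plan: [0, 0, 0.05, 0, 0, 0, 0.1, 0, 0, 0.08, 0, 0, 0, 0.1, 0, 0, 0.08, 0, 0, 0, 0.1]

```text
time_s: 6.85
ee_pos: [0.6068, -0.0284, 0.0837]
tcp_rot: [-3.141, 0.003, -3.032]
force: [-1.6, 0.2, 12.0]
opening: 0.0159
gripper_force: 25.9
```

>>> step_arm:
  plan: [0, 0, -0.05, 0, 0, 0, 0.4, 0, 0, -0.05, 0, 0, 0, 0.4, 0, 0, -0.05, 0, 0, 0, 0.4, 0, 0, -0.5, 0, 0, 0, 0.4, 0, 0, -1.5, 0, 0, 0, 0.4, 0, 0, -3, 0, 0, 0, 0.4, 0, 0, -3, 0, 0, 0, 0.4, 0, 0, -3, 0, 0, 0, 0.4]

```text
time_s: 7.65
ee_pos: [0.6062, -0.0284, 0.1736]
tcp_rot: [-3.141, 0.003, -3.032]
force: [-1.2, 0.0, -0.7]
opening: 0.0343
gripper_force: 0.0
```

```bash
python3 -c "
from h import *
go(.438,-.3525,.17,3.25)
im,m=snap('wrist','w4.png')
c=cv2.resize(im[200:420,200:520],(800,550),interpolation=cv2.INTER_CUBIC);cv2.imwrite('pics/w4c.png',c[:,:,::-1])
print(proj(m,[.605,-.03,.111]))"
```

```text
at [ 0.6062 -0.0284  0.1736] yaw -3.032 rp [-3.1411e+00  3.0000e-03] -> shift [  6.751 -10.126   0.121] turnz 0.01 q [-0.05  0.38  1.73 -0.    1.03 -1.73] t 7.65
[318.06377156 262.85356905]
```

View pics/w4c.png

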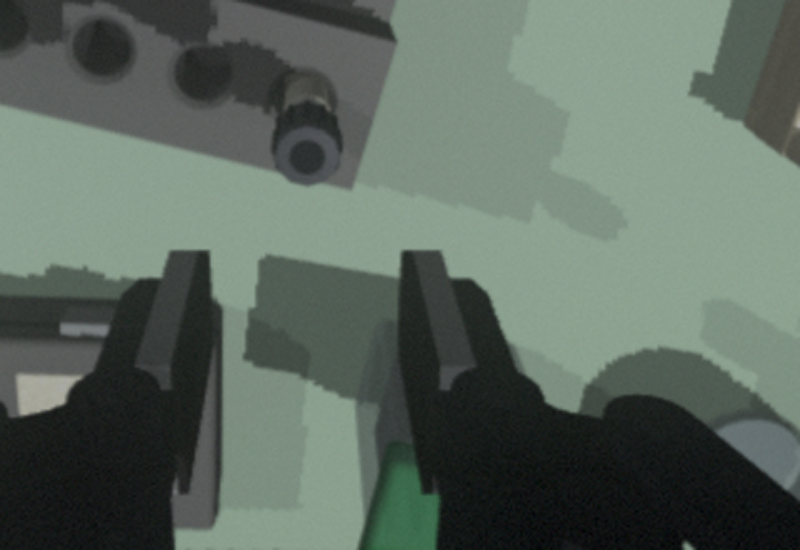

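The tube stands in the end raised socket, its cap at about (323,263). Next is tube C.

>>> step_arm:
  plan: [6.75, -10.13, 0, 0, 0, 0, 0.4, 6.75, -10.13, 0, 0, 0, 0, 0.4, 6.75, -10.13, 0, 0, 0, 0, 0.4, 6.75, -10.13, 0, 0, 0, 0, 0.4, 6.75, -10.13, 0, 0, 0, 0, 0.4, 6.75, -10.13, 0, 0, 0, 0, 0.4, 6.75, -10.13, 0, 0, 0, 0, 0.4, 6.75, -10.13, 0, 0, 0, 0, 0.4]

```text
time_s: 8.5
ee_pos: [0.4344, -0.3555, 0.1705]
tcp_rot: [3.141, -0.002, -3.035]
force: [0.1, -0.3, -0.1]
opening: 0.0341
gripper_force: 0.0
```

Run:
```python
from h import *
im,m=load('w4.png');print('A placed',onz(m,322.8,262.8,.111))
robot.snapshot('top')
go(.438,-.3535,.057,3.25)
im,m=snap('wrist','w5.png'); p=proj(m,[.438,-.3535,.086]);print(p)
# cap inner dark disc: Hough
u,v=p.astype(int);g=cv2.cvtColor(im[v-40:v+40,u-40:u+40],cv2.COLOR_RGB2GRAY)
g=cv2.resize(g,None,fx=4,fy=4,interpolation=cv2.INTER_CUBIC)
c=cv2.HoughCircles(g,cv2.HOUGH_GRADIENT,1,40,param1=60,param2=20,minRadius=20,maxRadius=80)
if c is not None:
    for a in c[0][:4]:
        q=(a[0]/4+u-40,a[1]/4+v-40);print(q,a[2]/4,onz(m,*q,.086))
```

```text
A placed [ 0.6046416  -0.02707099  0.111     ]
at [ 0.4345 -0.3556  0.1706] yaw -3.035 rp [ 3.1409e+00 -2.1000e-03] -> shift [-0.125  0.058  3.786] turnz -0.02 q [-0.69  0.32  1.83 -0.    0.99 -2.36] t 8.55
[322.89441606 258.28683668]
(np.float64(323.625), np.float64(254.375)) 13.175 [ 0.43509812 -0.35331053  0.086     ]
```

>>> step_arm:
  plan: [-0.09, 0.06, 1.2, 0, 0, 0, 0.4, -0.09, 0.06, 2.4, 0, 0, 0, 0.4, -0.09, 0.06, 3.3, 0, 0, 0, 0.4, -0.09, 0.06, 3.76, 0, 0, 0, 0.4, -0.09, 0.06, 3.76, 0, 0, 0, 0.1, -0.09, 0.06, 3.76, 0, 0, 0, 0.1, -0.09, 0.06, 3.76, 0, 0, 0, 0.1, -0.09, 0.06, 3.76, 0, 0, 0, 0.1]

```text
time_s: 9.4
ee_pos: [0.4404, -0.3508, 0.0603]
tcp_rot: [-3.14, 0.001, -3.032]
force: [-0.0, 0.1, -0.2]
opening: 0.0166
gripper_force: 24.3
```

>>> step_arm:
  plan: [0, 0, -0.5, 0, 0, 0, 0.1, 0, 0, -1.5, 0, 0, 0, 0.1, 0, 0, -2.7, 0, 0, 0, 0.1, 0, 0, -4, 0, 0, 0, 0.1, 0, 0, -4, 0, 0, 0, 0.1, 0, 0, -4, 0, 0, 0, 0.1, 0, 0, -4, 0, 0, 0, 0.1]

```text
time_s: 10.1
ee_pos: [0.4391, -0.3501, 0.1788]
tcp_rot: [3.141, -0.0, -3.032]
force: [-0.4, -0.2, -0.6]
opening: 0.0161
gripper_force: 24.4
```

```bash
python3 -c "
from h import *
robot.snapshot('top');go(.594,-.119,.18,3.25)"
```

```text
at [ 0.439  -0.35    0.1783] yaw -3.032 rp [ 3.1404e+00 -1.1000e-03] -> shift [-5.974  7.09  -0.057] turnz 0.01 q [-0.68  0.31  1.82  0.    1.01 -2.36] t 10.15
```

>>> step_arm:
  plan: [-5.97, 7.09, 0, 0, 0, 0, 0.1, -5.97, 7.09, 0, 0, 0, 0, 0.1, -5.97, 7.09, 0, 0, 0, 0, 0.1, -5.97, 7.09, 0, 0, 0, 0, 0.1, -5.97, 7.09, 0, 0, 0, 0, 0.1, -5.97, 7.09, 0, 0, 0, 0, 0.1, -5.97, 7.09, 0, 0, 0, 0, 0.1, -5.97, 7.09, 0, 0, 0, 0, 0.1]

```text
time_s: 10.95
ee_pos: [0.5938, -0.119, 0.1776]
tcp_rot: [3.141, -0.003, -3.031]
force: [-0.7, -0.2, 0.4]
opening: 0.0164
gripper_force: 24.4
```

```bash
cat >> h.py <<'E'
def hough(im,m,p,z,r,k=4,w=40):
    u,v=np.round(p).astype(int);g=cv2.cvtColor(im[v-w:v+w,u-w:u+w],cv2.COLOR_RGB2GRAY)
    g=cv2.normalize(cv2.resize(g,None,fx=k,fy=k,interpolation=cv2.INTER_CUBIC),None,0,255,cv2.NORM_MINMAX)
    c=cv2.HoughCircles(g,cv2.HOUGH_GRADIENT,1,40,param1=60,param2=15,minRadius=int(r*.75*k),maxRadius=int(r*1.3*k))
    if c is None: print('none');return
    for a in c[0][:3]:
        q=(a[0]/k+u-w,a[1]/k+v-w);print(np.round(q,1),'r',a[2]/k,onz(m,*q,z).round(4))
E
python3 - <<'E'
from h import *
for _ in range(3): robot.snapshot('top')
go(.594,-.119,.18,3.25)
im,m=snap('wrist','w6.png'); s=robot.read_state(); ct=s['ee_pos'][2]-.0553+.081
pc=proj(m,[.5915,-.119,ct]);ps=proj(m,[.59,-.118,.07]);print(pc,ps,ct)
f=353.9; zc=m['cam_to_world'][2][3]
print('cap');hough(im,m,pc,ct,f*.0085/(zc-ct)); print('sock');hough(im,m,ps,.07,f*.0085/(zc-.07))
# reference A images
im,m=load('w3.png');print('ref A: cap');hough(im,m,(322,351),.2029,f*.0085/(.318-.203));print('sock');hough(im,m,(323,243),.07,f*.0085/.248)
E
```

```text
at [ 0.5936 -0.1205  0.1784] yaw -3.033 rp [ 3.1414e+00 -1.4000e-03] -> shift [-0.02   0.049 -0.052] turnz -0.0 q [-0.2   0.38  1.72 -0.    1.04 -1.88] t 11.1
[324.0501639  347.91309955] [324.33644505 237.8492582 ] 0.20436161294946237
cap
[320.1 338.1] r 29.175 [ 0.5873 -0.121   0.2044]
[325.4 346.9] r 19.525 [ 0.591  -0.1185  0.2044]
sock
[324.6 238.9] r 13.675 [ 0.5908 -0.1177  0.07  ]
[361.6 249.1] r 12.45 [ 0.5958 -0.0891  0.07  ]
[314.1 272.6] r 11.75 [ 0.6188 -0.1227  0.07  ]
ref A: cap
[322.1 341.6] r 27.5 [ 0.5981 -0.0296  0.2029]
sock
[320.6 243.9] r 12.825 [ 0.6043 -0.0299  0.07  ]
[284.4 234.6] r 12.1 [ 0.6001 -0.0571  0.07  ]
```

>>> step_arm:
  plan: [-0.02, 0.03, 0.6, 0, 0, 0, 0.1, -0.02, 0.03, 1.5, 0, 0, 0, 0.1, -0.02, 0.03, 1.9, 0, 0, 0, 0.1, -0.02, 0.03, 2.3, 0, 0, 0, 0.1, -0.02, 0.03, 2.7, 0, 0, 0, 0.1, -0.02, 0.03, 2.95, 0, 0, 0, 0.1, -0.02, 0.03, 3.05, 0, 0, 0, 0.1, -0.02, 0.03, 3.05, 0, 0, 0, 0.1]

```text
time_s: 11.95
ee_pos: [0.5943, -0.1187, 0.0872]
tcp_rot: [3.141, -0.001, -3.033]
force: [0.7, 2.9, -1.7]
opening: 0.0148
gripper_force: 24.2
```

>>> step_arm:
  plan: [0, 0, 0.06, 0, 0, 0, 0.1, 0, 0, 0.1, 0, 0, 0, 0.1, 0, 0, 0.1, 0, 0, 0, 0.1]

```text
time_s: 12.25
ee_pos: [0.5949, -0.1186, 0.0844]
tcp_rot: [3.142, -0.0, -3.032]
force: [-0.4, 2.5, 0.0]
opening: 0.0155
gripper_force: 24.2
```

>>> step_arm:
  plan: [0, 0, 0.05, 0, 0, 0, 0.1, 0, 0, 0.08, 0, 0, 0, 0.1, 0, 0, 0.08, 0, 0, 0, 0.1]

```text
time_s: 12.55
ee_pos: [0.5949, -0.1185, 0.0819]
tcp_rot: [3.142, -0.0, -3.032]
force: [0.9, 1.7, 0.5]
opening: 0.0153
gripper_force: 24.2
```

>>> step_arm:
  plan: [0, 0, 0.05, 0, 0, 0, 0.1, 0, 0, 0.08, 0, 0, 0, 0.1, 0, 0, 0.08, 0, 0, 0, 0.1]

```text
time_s: 12.85
ee_pos: [0.5949, -0.1185, 0.0795]
tcp_rot: [3.142, -0.0, -3.032]
force: [-0.1, 1.7, -0.2]
opening: 0.015
gripper_force: 24.2
```

No floor contact felt where it was expected, so I'm looking before letting go.

Run:
```python
from h import *
im,m=snap('wrist','w7.png'); sc,ms=snap('scene','s7.png'); t,mt=snap('top','t7.png')
p=proj(ms,[.592,-.119,.09]); u,v=p.astype(int);print(p,proj(m,[.592,-.119,.07]),proj(m,[.592,-.119,.111]),proj(ms,[.592,-.119,.111]))
a=cv2.resize(im[200:420,220:440],(400,400),interpolation=cv2.INTER_CUBIC)
b=cv2.resize(sc[v-40:v+40,u-40:u+40],(400,400),interpolation=cv2.INTER_CUBIC)
cv2.imwrite('pics/c7.png',np.clip(np.hstack([a,b])[:,:,::-1].astype(float)*1.5,0,255).astype(np.uint8));print(u,v)
```

```text
[301.42409123 267.45726171] [319.66242512 301.63187232] [319.13122448 354.559026  ] [301.12590441 258.62310408]
301 267
```

View pics/c7.png

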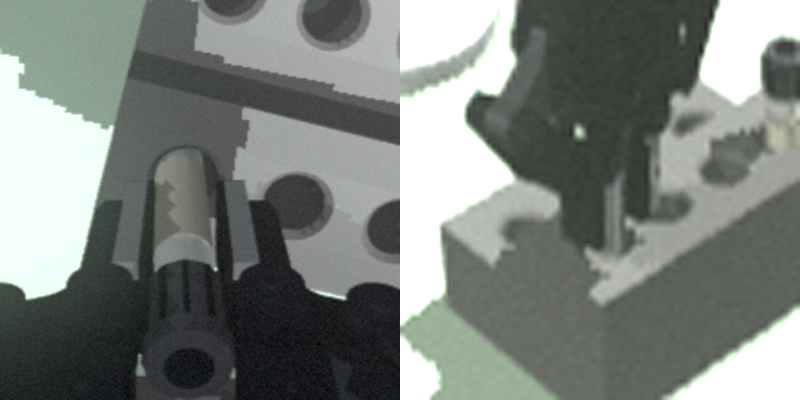

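Run:
```python
from h import *
for f,p in(('w7.png',(324.5,402.4)),('w6.png',(325.4,346.9)),('w3.png',(322,351))):
    im,m=load(f);T=m['cam_to_world']
    print(f,T[:3,3].round(4))
    for x in(.588,.592,.596):
        if f=='w3.png': x+=.0105
        o,d=ray(m,*p); k=(x-o[0])/d[0]; print((o+k*d).round(4))
g=cv2.cvtColor(load('w7.png')[0],cv2.COLOR_RGB2GRAY)
# cap outline width at hits: dark circle radius
im,m=load('w7.png');hough(im,m,(324,400),.12,24)
go(.5,.5,.2,3.25)
```

```text
w7.png [ 0.5113 -0.127   0.2216]
[ 0.588  -0.1177  0.1388]
[ 0.592  -0.1172  0.1345]
[ 0.596  -0.1167  0.1302]
w6.png [ 0.5101 -0.1289  0.3207]
[ 0.588  -0.1189  0.2087]
[ 0.592  -0.1184  0.2029]
[ 0.596  -0.1179  0.1972]
w3.png [ 0.5202 -0.0384  0.3179]
[ 0.5985 -0.0296  0.2081]
[ 0.6025 -0.0292  0.2025]
[ 0.6065 -0.0287  0.1969]
[320.6 410.1] r 28.925 [ 0.609  -0.1166  0.12  ]
[328.1 401.4] r 30.3 [ 0.6048 -0.1143  0.12  ]
[307.6 409.9] r 20.275 [ 0.6094 -0.1213  0.12  ]
at [ 0.5949 -0.1186  0.0796] yaw -3.032 rp [ 3.1415e+00 -3.0000e-04] -> shift [ 0.896 20.84  -4.015] turnz 0.01 q [-0.2   0.5   1.79  0.    0.85 -1.88] t 13.0
```

The cap sits about 30 mm higher in the hand than before: the foot must have caught on the rim and the cap slid up between the pads. The tube is now free, about 17 mm into the socket. I'll lower until the fingertips reach the rack top, so the remaining drop is under about 15 mm (below 0.55 m/s), and then release.

>>> step_arm:
  plan: [0, 0, 0.1, 0, 0, 0, 0.1, 0, 0, 0.2, 0, 0, 0, 0.1, 0, 0, 0.26, 0, 0, 0, 0.1, 0, 0, 0.26, 0, 0, 0, 0.1]

```text
time_s: 13.4
ee_pos: [0.5947, -0.1185, 0.0714]
tcp_rot: [3.141, -0.001, -3.032]
force: [-0.3, 2.6, -1.1]
opening: 0.015
gripper_force: 24.2
```

Run:
```python
from h import *
a,_=load('w7.png'); b,m=snap('wrist','w8.png'); c,_=load('w6.png'); G=lambda i:cv2.cvtColor(i,cv2.COLOR_RGB2GRAY)
for n,x in(('now',b),('w6',c)):
    for (u0,u1,v0,v1) in((300,350,375,430),):
        r=cv2.matchTemplate(G(x)[:,280:370],G(a)[v0:v1,u0:u1],cv2.TM_CCOEFF_NORMED);_,s,_,l=cv2.minMaxLoc(r);print(n,s,l[0]+280-u0,l[1]-v0)
# profile down centre column, to see the cap's edges
for x in(a,b,c): print(G(x)[240:450:6,318:330].mean(1).round().astype(int))
```

```text
now 0.6548947691917419 0 0
w6 0.6372512578964233 2 -165
[ 46  46  59  61  60  61  62  64  74  74  75  75  76  76  76  87  81  72
  33  31  31  28  32  32  37  35  14  16  17  33  55  57 139  13  10]
[51 46 45 56 61 62 60 61 49 74 74 75 77 76 76 88 82 72 32 31 32 30 34 33
 37 34 16 16 15 33 39 42 55 12 10]
[ 44  50  94  96  87  95  88  78  70  65  72  59  38  38  36  40  45  30
  30  28  35  58 165 164 164 165 165 162 160 162  89 129 140  24  22]
```

Run:
```python
from h import *
for f,v,t in(('w6.png',311,.1784),('w7.png',346,.0796)):
    im,m=load(f);o,d=ray(m,324,v)
    for x in(.589,.592): 
        # cap bottom far/near silhouettes: the visible lower edge is the near (camera-side) rim
        print(f,x,[(o+(x+e-o[0])/d[0]*d)[2].round(4)-t for e in(-.0085,0,.0085)])
```

```text
w6.png 0.589 [np.float64(0.017100000000000004), np.float64(0.0020000000000000018), np.float64(-0.0131)]
w6.png 0.592 [np.float64(0.011800000000000005), np.float64(-0.0032999999999999974), np.float64(-0.0184)]
w7.png 0.589 [np.float64(0.04239999999999999), np.float64(0.030100000000000002), np.float64(0.0179)]
w7.png 0.592 [np.float64(0.03799999999999999), np.float64(0.02579999999999999), np.float64(0.013600000000000001)]
```

>>> step_arm:
  plan: [0, 0, 0.05, 0, 0, 0, 0.1, 0, 0, 0.07, 0, 0, 0, 0.1, 0, 0, 0.07, 0, 0, 0, 0.1]

```text
time_s: 13.75
ee_pos: [0.5951, -0.1185, 0.0704]
tcp_rot: [-3.142, 0.0, -3.032]
force: [-1.3, 3.7, 5.4]
opening: 0.0149
gripper_force: 27.7
```

>>> step_arm:
  plan: [0, 0, 0, 0, 0, 0, 0.17, 0, 0, 0, 0, 0, 0, 0.18, 0, 0, 0, 0, 0, 0, 0.19, 0, 0, 0, 0, 0, 0, 0.2, 0, 0, 0, 0, 0, 0, 0.21, 0, 0, 0, 0, 0, 0, 0.23, 0, 0, 0, 0, 0, 0, 0.26, 0, 0, 0, 0, 0, 0, 0.3]
  newtons: 20

```text
time_s: 14.55
ee_pos: [0.5953, -0.1188, 0.0699]
tcp_rot: [-3.141, 0.001, -3.032]
force: [-0.9, -1.7, 4.4]
opening: 0.0257
gripper_force: 2.1
```

Run:
```python
from h import *
im,m=snap('wrist','w9.png');print(robot.read_state()['ee_pos'],proj(m,[.592,-.1185,.111]))
g=cv2.cvtColor(im,cv2.COLOR_RGB2GRAY);print(g[240:450:6,316:332].mean(1).round().astype(int))
hough(im,m,(324,350),.111,26)
```

```text
[ 0.5952798  -0.11882745  0.06992881] [321.34110443 371.11882946]
[ 51  46  45  56  61  61  61  61  52  76  80  80  92  85  43  38  38  38
  41  45  50  31  32  30  35  82 174 140  98  97  45  44  57  22  20]
[324.1 356.9] r 33.6 [ 0.5861 -0.1182  0.111 ]
[323.6 345.9] r 22.65 [ 0.5818 -0.1189  0.111 ]
[324.1 367.4] r 24.45 [ 0.5904 -0.1177  0.111 ]
```

The cap dropped to the expected level: it is at (324,367), giving (0.5904,-0.1177). Next, the long tube.

>>> step_arm:
  plan: [0, 0, -0.1, 0, 0, 0, 0.36, 0, 0, -0.5, 0, 0, 0, 0.4, 0, 0, -1.5, 0, 0, 0, 0.4, 0, 0, -3, 0, 0, 0, 0.4, 0, 0, -3.6, 0, 0, 0, 0.4, 0, 0, -3.6, 0, 0, 0, 0.4, 0, 0, -3.6, 0, 0, 0, 0.4]

```text
time_s: 15.3
ee_pos: [0.5949, -0.1184, 0.1782]
tcp_rot: [-3.141, 0.001, -3.032]
force: [0.3, -0.6, 0.4]
opening: 0.0343
gripper_force: 0.0
```

Run:
```python
from h import *
robot.snapshot('top');go(.5015,-.346,.18,3.25)
im,m=snap('wrist','w10.png'); print(proj(m,[.592,-.1185,.111]));hough(im,m,proj(m,[.592,-.1185,.111]),.111,17)
hough(im,m,proj(m,[.548,-.0825,.045]),.045,13)
```

```text
at [ 0.5943 -0.1184  0.1772] yaw -3.032 rp [ 3.1412e+00 -1.1000e-03] -> shift [ 3.903 -7.204 -0.093] turnz 0.01 q [-0.2   0.38  1.72  0.    1.04 -1.88] t 15.35
[320.45239595 259.69713539]
[321.9 253.4] r 14.25 [ 0.5877 -0.1181  0.111 ]
[321.9 238.6] r 14.275 [ 0.578  -0.1191  0.111 ]
[337.9 169.9] r 13.725 [ 0.543  -0.1106  0.045 ]
[375.9 180.1] r 13.4 [ 0.5475 -0.0805  0.045 ]
[411.6 188.9] r 11.7 [ 0.5512 -0.0517  0.045 ]
```

>>> step_arm:
  plan: [3.9, -7.2, -0.1, 0, 0, 0, 0.4, 3.9, -7.2, -0.1, 0, 0, 0, 0.4, 3.9, -7.2, -0.1, 0, 0, 0, 0.4, 3.9, -7.2, -0.1, 0, 0, 0, 0.4, 3.9, -7.2, -0.1, 0, 0, 0, 0.4, 3.9, -7.2, -0.1, 0, 0, 0, 0.4, 3.9, -7.2, -0.1, 0, 0, 0, 0.4, 3.9, -7.2, -0.1, 0, 0, 0, 0.4]

```text
time_s: 16.2
ee_pos: [0.5021, -0.345, 0.1798]
tcp_rot: [3.14, -0.001, -3.032]
force: [0.4, -0.2, 0.4]
opening: 0.0341
gripper_force: 0.0
```

Run:
```python
from h import *
for _ in range(4): robot.snapshot('top')
go(.5015,-.346,.081,3.25)
im,m=snap('wrist','w11.png'); p=proj(m,[.5,-.346,.111]);print(p);hough(im,m,p,.111,17)
```

```text
at [ 0.5028 -0.3449  0.1806] yaw -3.031 rp [ 3.1412e+00 -3.0000e-04] -> shift [ 0.046 -0.033  3.32 ] turnz 0.02 q [-0.6   0.38  1.71  0.    1.05 -2.29] t 16.4
[319.00613013 256.83282934]
[319.1 251.1] r 14.0 [ 0.4961 -0.3463  0.111 ]
[323.6 233.4] r 14.9 [ 0.4841 -0.3448  0.111 ]
[309.1 231.4] r 21.3 [ 0.4838 -0.354   0.111 ]
```

>>> step_arm:
  plan: [0.08, -0.03, 1.2, 0, 0, 0, 0.4, 0.08, -0.03, 2.2, 0, 0, 0, 0.4, 0.08, -0.03, 3.0, 0, 0, 0, 0.4, 0.08, -0.03, 3.3, 0, 0, 0, 0.4, 0.08, -0.03, 3.3, 0, 0, 0, 0.4, 0.08, -0.03, 3.3, 0, 0, 0, 0.1, 0.08, -0.03, 3.3, 0, 0, 0, 0.1, 0.08, -0.03, 3.3, 0, 0, 0, 0.1]
  newtons: 40

```text
time_s: 17.25
ee_pos: [0.5007, -0.3476, 0.0831]
tcp_rot: [-3.14, 0.002, -3.032]
force: [-0.3, 0.2, 3.4]
opening: 0.0153
gripper_force: 39.1
```

>>> step_arm:
  plan: [0, 0, 0, 0, 0, 0, 0.1, 0, 0, -0.5, 0, 0, 0, 0.1, 0, 0, -1.5, 0, 0, 0, 0.1, 0, 0, -2.7, 0, 0, 0, 0.1, 0, 0, -3.7, 0, 0, 0, 0.1, 0, 0, -3.7, 0, 0, 0, 0.1, 0, 0, -3.7, 0, 0, 0, 0.1]

```text
time_s: 17.95
ee_pos: [0.5002, -0.3474, 0.1942]
tcp_rot: [-3.14, 0.002, -3.032]
force: [-0.6, 0.4, -0.7]
opening: 0.0154
gripper_force: 39.2
```

Run:
```python
from h import *
for _ in range(2): robot.snapshot('top')
go(.5515,-.082,.19,3.25)
```

```text
at [ 0.4993 -0.3468  0.1922] yaw -3.032 rp [ 3.1407e+00 -1.1000e-03] -> shift [-2.691  8.583  0.073] turnz 0.01 q [-0.61  0.37  1.71 -0.    1.07 -2.29] t 18.05
```

>>> step_arm:
  plan: [-2.69, 8.58, -0.3, 0, 0, 0, 0.1, -2.69, 8.58, -0.3, 0, 0, 0, 0.1, -2.69, 8.58, -0.3, 0, 0, 0, 0.1, -2.69, 8.58, -0.3, 0, 0, 0, 0.1, -2.69, 8.58, -0.3, 0, 0, 0, 0.1, -2.69, 8.58, -0.3, 0, 0, 0, 0.1, -2.69, 8.58, -0.3, 0, 0, 0, 0.1, -2.69, 8.58, -0.3, 0, 0, 0, 0.1]

```text
time_s: 18.85
ee_pos: [0.5515, -0.0824, 0.2008]
tcp_rot: [3.141, -0.002, -3.031]
force: [0.2, -1.0, -0.2]
opening: 0.0154
gripper_force: 39.2
```

Run:
```python
from h import *
for _ in range(4): robot.snapshot('top')
go(.5515,-.082,.2,3.25)
im,m=snap('wrist','w12.png'); z=robot.read_state()['ee_pos'][2]-.0785; f=z; T=m['cam_to_world']
p=proj(m,[.5475,-.081,.045]);print('sock pred',p);hough(im,m,p,.045,11,w=30)
p=proj(m,[.549,-.082,f+.106]);print('cap pred',p,'foot',proj(m,[.549,-.082,f+.006]));hough(im,m,p,f+.106,26)
cv2.imwrite('pics/w12c.png',np.clip(cv2.resize(im[180:400,220:440],(600,600),interpolation=cv2.INTER_CUBIC)[:,:,::-1]*1.3,0,255).astype(np.uint8))
g=cv2.cvtColor(im,cv2.COLOR_RGB2GRAY)
for v in range(250,370,8): print(v,g[v,300:345:2])
```

```text
at [ 0.5517 -0.0837  0.2014] yaw -3.034 rp [-3.1416e+00 -7.0000e-04] -> shift [0.002 0.057 0.048] turnz -0.0 q [-0.15  0.28  1.81 -0.    1.05 -1.83] t 19.05
sock pred [324.226539   220.13132213]
[324.6 219.6] r 9.65 [ 0.547  -0.0807  0.045 ]
cap pred [324.73249441 349.0513506 ] foot [323.39045015 255.84483696]
[324.1 341.1] r 30.25 [ 0.5455 -0.0826  0.229 ]
[322.4 351.1] r 21.7 [ 0.55   -0.0828  0.229 ]
[334.4 329.6] r 27.65 [ 0.5401 -0.0794  0.229 ]
250 [42 41 40 42 40 37 39 39 42 56 60 61 56 49 41 40 39 41 45 44 53 52 54]
258 [89 92 89 88 87 90 82 72 71 70 68 65 63 57 58 59 49 37 37 38 40 39 38]
266 [88 87 89 87 88 87 75 72 71 68 68 65 62 59 57 64 72 89 89 89 90 90 91]
274 [82 58 35 36 36 42 71 70 70 70 65 65 62 58 55 60 68 86 88 89 89 91 91]
282 [62 46 35 36 35 64 74 70 71 68 67 67 62 57 55 59 64 79 61 32 37 32 35]
290 [79 77 68 62 60 70 72 70 69 68 64 64 60 58 57 53 49 59 35 31 34 34 32]
298 [74 71 75 81 73 75 70 72 69 67 65 66 60 60 55 51 53 52 74 73 64 63 65]
306 [ 33  24  53 124  79  56  67  70  71  69  70  63  65  62  60  68  78  51
  79  85  27  24  40]
314 [ 25  26  47 139  88  44  23  26  30  32  26  22  29  30  26  24  19  57
 103 133  28  26  16]
322 [22 24 25 25 27 25 18 34 32 33 28 26 29 28 30 26 23 19 26 28 16 21 18]
330 [23 23 21 32 30 21 25 28 28 31 29 30 32 31 29 26 20 25 23 26 21 22 13]
338 [26 24 28 28 29 28 33 33 37 36 41 39 39 36 38 38 34 28 28 22 20 18 20]
346 [20 31 33 36 32 30 32 31 30 21 22 25 19 20 30 38 39 39 35 39 37 21 23]
354 [19 30 36 34 29 28 24 15 24 21 21 15 22 24 22 21 20 31 32 34 32 24 25]
362 [20 17 30 32 33 33 31 24 19 25 22 20 21 24 24 24 30 34 35 32 43 14 16]
```

>>> step_arm:
  plan: [0.04, 0.08, 0.7, 0, 0, 0, 0.1, 0.04, 0.08, 1.7, 0, 0, 0, 0.1, 0.04, 0.08, 2.35, 0, 0, 0, 0.1, 0.04, 0.08, 2.35, 0, 0, 0, 0.1, 0.04, 0.08, 2.35, 0, 0, 0, 0.1]

```text
time_s: 19.6
ee_pos: [0.5507, -0.0808, 0.1315]
tcp_rot: [3.142, -0.0, -3.033]
force: [-0.1, -0.0, -0.4]
opening: 0.0157
gripper_force: 39.2
```

Run:
```python
from h import *
for _ in range(2): robot.snapshot('top')
go(.5475,-.081,.2,3.25)
im,m=snap('wrist','w13.png'); z=robot.read_state()['ee_pos'][2]-.0785; print('foot z',z)
s=proj(m,[.547,-.0807,.045]);print('sock px',s)
c=np.clip(cv2.resize(im[190:370,230:410],(600,600),interpolation=cv2.INTER_CUBIC)[:,:,::-1]*1.5,0,255).astype(np.uint8)
cv2.imwrite('pics/w13c.png',c); print((s-[230,190])*600/180)
```

```text
at [ 0.5515 -0.0807  0.1325] yaw -3.033 rp [-3.1411e+00  1.7000e-03] -> shift [ 0.134  0.006 -2.249] turnz 0.0 q [-0.15  0.36  1.87 -0.    0.91 -1.83] t 19.7
foot z 0.05413039996659451
sock px [321.24144176 245.06055885]
[304.13813919 183.53519618]
```

View pics/w13c.png

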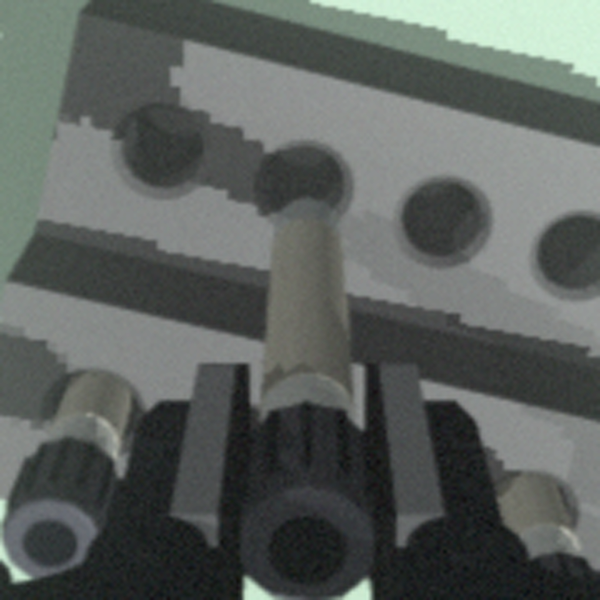

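The socket is at crop (303,185), the tube foot's silhouette tip at (306,204), and its half-width is about 33 px. Both short tubes stand in the raised row. Now to compute the foot offset.

Run:
```python
from h import *
im,m=load('w13.png'); k=600/180
c=lambda p:((proj(m,p)-[230,190])*k).round(1)
px=lambda x,y:(x/k+230,y/k+190)
print('socket',onz(m,*px(303,185),.045))
for x in(.545,.547,.549,.551):
    s=[c([x+.0065*np.cos(a),-.081,.0541+.0065+.0065*np.sin(a)])[1] for a in np.linspace(0,6.3,60)]
    print(x,'tip',min(s),'u',c([x,-.081,.0606])[0])
    print('  cap centre',c([x,-.081,.0541+.106]))
```

```text
socket [ 0.54734324 -0.08089848  0.045     ]
0.545 tip 166.7 u 303.6
  cap centre [302.3 500.8]
0.547 tip 176.5 u 302.5
  cap centre [300.4 515.7]
0.549 tip 186.2 u 301.4
  cap centre [298.5 530.6]
0.551 tip 195.8 u 300.3
  cap centre [296.6 545.3]
```

>>> step_arm:
  plan: [0.14, -0.02, 0, 0, 0, 0, 0.1, 0.14, -0.02, 0, 0, 0, 0, 0.1, 0.14, -0.02, 0.2, 0, 0, 0, 0.1, 0.14, -0.02, 0.35, 0, 0, 0, 0.1, 0.14, -0.02, 0.5, 0, 0, 0, 0.1, 0.14, -0.02, 0.6, 0, 0, 0, 0.1, 0.14, -0.02, 0.6, 0, 0, 0, 0.1]

```text
time_s: 20.45
ee_pos: [0.5462, -0.0813, 0.1126]
tcp_rot: [3.141, -0.001, -3.032]
force: [0.1, 0.1, -0.1]
opening: 0.0155
gripper_force: 39.2
```

Clean entry with no force. I'll continue down slowly.

>>> step_arm:
  plan: [-0.02, 0, 0.2, 0, 0, 0, 0.1, -0.02, 0, 0.4, 0, 0, 0, 0.1, -0.02, 0, 0.6, 0, 0, 0, 0.1, -0.02, 0, 0.75, 0, 0, 0, 0.1, -0.02, 0, 0.88, 0, 0, 0, 0.1, -0.02, 0, 0.88, 0, 0, 0, 0.1]

```text
time_s: 21.05
ee_pos: [0.5467, -0.0812, 0.0862]
tcp_rot: [3.141, -0.001, -3.032]
force: [-0.8, 0.1, -0.8]
opening: 0.0156
gripper_force: 39.2
```

>>> step_arm:
  plan: [0, 0, 0.05, 0, 0, 0, 0.1, 0, 0, 0.1, 0, 0, 0, 0.1, 0, 0, 0.1, 0, 0, 0, 0.1]

```text
time_s: 21.35
ee_pos: [0.5472, -0.0812, 0.0839]
tcp_rot: [-3.142, 0.0, -3.032]
force: [-0.7, 0.5, -0.8]
opening: 0.0153
gripper_force: 39.2
```

>>> step_arm:
  plan: [0, 0, 0.05, 0, 0, 0, 0.1, 0, 0, 0.1, 0, 0, 0, 0.1, 0, 0, 0.1, 0, 0, 0, 0.1]

```text
time_s: 21.65
ee_pos: [0.5491, -0.0815, 0.0828]
tcp_rot: [-3.141, 0.004, -3.032]
force: [-0.8, 0.6, 16.2]
opening: 0.0155
gripper_force: 40.8
```

>>> step_arm:
  plan: [0, 0, -0.07, 0, 0, 0, 0.25, 0, 0, -0.07, 0, 0, 0, 0.4, 0, 0, -0.07, 0, 0, 0, 0.4, 0, 0, -0.5, 0, 0, 0, 0.4, 0, 0, -1.5, 0, 0, 0, 0.4, 0, 0, -3, 0, 0, 0, 0.4, 0, 0, -4, 0, 0, 0, 0.4, 0, 0, -4, 0, 0, 0, 0.4]

```text
time_s: 22.45
ee_pos: [0.5499, -0.0817, 0.2062]
tcp_rot: [-3.14, 0.008, -3.032]
force: [0.5, 0.8, -1.1]
opening: 0.034
gripper_force: 0.0
```

Run:
```python
from h import *
for _ in range(3): robot.snapshot('top')
im,m=snap('wrist','w14.png');go(.55,.317,.26,3.087)
for n,p in(('L2',[.547,-.081,.111]),('R3',[.592,-.118,.111]),('R0',[.605,-.028,.111])):
    p=np.array(p);q=proj(m,p);print(n,q)
    if 40<q[1]<440: hough(im,m,q,.111,16,w=30)
t,mt=snap('top','t14.png')
# caps from above: dark blobs near predicted
g=cv2.cvtColor(t,cv2.COLOR_RGB2GRAY)
for n,p in(('L2',[.549,-.0825,.111]),('R3',[.592,-.119,.111]),('R0',[.605,-.029,.111])): print(n,proj(mt,p))
# pointer / clip: row profiles on the top picture
c=lambda x,y:((x-1.5)/4+100,(y-1.5)/4+195)
print(g[200:216,152:172]);print(g[202:212,190:216])
```

```text
at [ 0.5464 -0.0811  0.2001] yaw -3.032 rp [ 3.1412e+00 -1.6000e-03] -> shift [-1.568 13.179 -1.997] turnz 1.17 q [-0.15  0.27  1.82  0.    1.05 -1.83] t 22.65
L2 [320.637019   250.81626781]
[324.6 248.4] r 15.05 [ 0.5449 -0.0784  0.111 ]
[298.1 240.4] r 16.175 [ 0.5411 -0.0973  0.111 ]
[318.9 257.1] r 17.025 [ 0.5518 -0.0817  0.111 ]
R3 [263.91194046 302.89288243]
[267.9 293.4] r 13.275 [ 0.5839 -0.1156  0.111 ]
[263.1 304.9] r 14.475 [ 0.5937 -0.1185  0.111 ]
[258.9 325.9] r 14.725 [ 0.6118 -0.1207  0.111 ]
R0 [382.05097622 329.73492662]
none
L2 [334.43270528 242.1062838 ]
R3 [351.33851117 222.68420466]
R0 [310.1818256  216.12576161]
[[132 130 132 134 133 136 137 134 137 135 137 135 135 135 136 138 142 142
  139 141]
 [130 128 129 130 131 132 131 129 128 130 130 130 129 130 130 132 133 132
  132 133]
 [129 129 129 130 129 128 127 129 127 129 130 127 130 131 129 128 129 129
  130 129]
 [130 130 129 128 131 129 130 128 128 130 128 130 129 130 126 131 127 130
  128 130]
 [127 128 129 130 128 128 129 128 128 129 130 129 128 127 130 128 129 128
  130 130]
 [124 126 131 131 129 131 124 1
[... 1295 characters left out ...]
97 111 124
  131 132 131 130 131 130 132 130]
 [129 130 129 131 127 110  70  43  50  88 116 102  61  44  46  58  79 108
  125 133 130 131 128 128 129 130]
 [128 127 127 127 124 104  65  38  48  85 112  93  54  34  29  29  44  83
  116 126 129 129 130 129 129 129]
 [128 126 126 129 126 109  79  66  74  92 104  87  54  40  31  22  35  73
  108 122 122 127 126 130 127 130]
 [142 142 141 143 143 136 130 126 125 124 123 108  88  76  73  67  74  92
  111 107 110 120 131 132 131 130]
 [153 154 155 153 154 155 153 152 152 149 146 137 134 130 130 129 128 133
  135 134 130 137 142 143 137 130]
 [152 152 157 154 154 155 157 156 159 156 154 157 155 153 154 153 154 153
  154 154 152 152 152 153 150 143]]
```

>>> step_arm:
  plan: [-1.58, 13.28, -1, 0, 0, 1.18, 0.4, -1.58, 13.28, -1, 0, 0, 1.18, 0.4, -1.58, 13.28, -1, 0, 0, 1.18, 0.4, -1.58, 13.28, -1, 0, 0, 1.18, 0.4, -1.58, 13.28, -1, 0, 0, 1.18, 0.4, -1.58, 13.28, -1, 0, 0, 1.18, 0.4, -1.58, 13.28, -1, 0, 0, 1.18, 0.4, -1.58, 13.28, -1, 0, 0, 1.18, 0.4]

```text
time_s: 23.5
ee_pos: [0.5498, 0.3152, 0.2291]
tcp_rot: [-3.14, -0.002, 3.086]
force: [1.2, -0.0, -0.3]
opening: 0.034
gripper_force: 0.0
```

Run:
```python
from h import *
for _ in range(10): robot.snapshot('top')
go(.55,.32,.23,3.085)
im,m=snap('wrist','w15.png');t,mt=snap('top','t15.png');sc,ms=snap('scene','s15.png')
print('pointer',onz(mt,159.9,208,.048)) ; i0,m0=load('top0.png')
print('clip z.045',onz(m0,200.1,205.5,.045),'z.035',onz(m0,200.1,205.5,.035))
for n,p in(('grip top',[.55,.32,.15]),('ptr',[.628,.317,.048]),('clip',[.63,.224,.045]),('rack R0',[.605,-.029,.111]),('R3',[.592,-.119,.111]),('L2',[.549,-.0825,.111])): print(n,proj(m,p).round(1),proj(mt,p).round(1),proj(ms,p).round(1))
# dark grip-top extents in wrist picture
g=cv2.cvtColor(im,cv2.COLOR_RGB2GRAY);u,v=proj(m,[.55,.32,.15]).astype(int)
for dv in range(-40,41,8): print(dv,g[v+dv,u-60:u+61:4])
# caps in top view: blob position by dark threshold
gt=cv2.cvtColor(t,cv2.COLOR_RGB2GRAY);print(gt[206:246,304:356].min(),)
```

```text
at [0.5509 0.3122 0.2302] yaw 3.085 rp [-3.1412e+00 -4.0000e-04] -> shift [0.044 0.259 0.008] turnz -0.0 q [ 0.51  0.37  1.62 -0.    1.16 -1.  ] t 24.0
pointer [0.62618991 0.31765726 0.048     ]
clip z.045 [0.63392326 0.22636999 0.045     ] z.035 [0.63535195 0.2287828  0.035     ]
grip top [332.1 253.5] [141.2 237.6] [407.2 142. ]
ptr [330.  290.5] [160.2 207.2] [430.2 190.5]
clip [239.7 295.6] [201.1 207.2] [411.6 209.4]
rack R0 [-79.7 320.5] [310.2 216.1] [337.3 236.6]
R3 [-191.6  312.2] [351.3 222.7] [301.1 258.6]
L2 [-175.5  262.2] [334.4 242.1] [296.  239.1]
-40 [161 162 161 160 159 160 159 157  95  90  41  34  34  35  32  31  27  29
  29 142 148  65  66  65  64  67  63  67  29  34  33]
-32 [163 163 162 163 164 164 162 164 117  93  42  40  37  35  37  27  32  24
  28 118 147  75  73  76  73  74  76  82  31  31  25]
-24 [156 156 157 159 158 159 159 160 155  92  41  41  36  36  34  36  36  37
  41  46 147  75  75  77  73  74  75  77  28  31  27]
-16 [160 160 160 160 159 160 159 160 161 157  47  41  37  34  35  37  39  41
  39  53  71  73  76  75  77  74  76  76  28  29  34]
-8 [13
[... 204 characters left out ...]
 78 107  74  74  73  75  74  73  55  31  31  28]
8 [160 159 162 161 163 163 165 162 165 159  95  96 153  93  45  39  40  41
  41  93 111  79  77  76  78  79  77  47  30  35  30]
16 [ 78  81  78  79  77  78  78  76  73  76  77  79  75  76  60  33  41  43
  45 152 103  62  65  64  62  67  66  37  35  34  38]
24 [ 77  78  78  77  76  75  78  76  76  78  76  75  75  78  65 155  43  67
  80 160  75  66  68  66  66  66  63  65  37  33  35]
32 [175 176 176 177 178 176 176 175 178 175 178 176 175 173  85 156  48 159
 128 163 108 104  98  99  82  80  94 100  98  35  36]
40 [160 158 147 144 144 144 142 142 145 144 160 159 158 160 158 158 155 159
 159 158 159 157 158 157 157 159 156 158 158  63  34]
32
```

>>> step_arm:
  plan: [0.04, 0.34, 1.3, 0, 0, 0, 0.4, 0.04, 0.34, 2.6, 0, 0, 0, 0.4, 0.04, 0.34, 3.5, 0, 0, 0, 0.4, 0.04, 0.34, 3.95, 0, 0, 0, 0.4, 0.04, 0.34, 3.95, 0, 0, 0, 0.05, 0.04, 0.34, 3.95, 0, 0, 0, 0.05, 0.04, 0.34, 3.95, 0, 0, 0, 0.05, 0.04, 0.34, 3.95, 0, 0, 0, 0.05]
  newtons: 60

```text
time_s: 24.95
ee_pos: [0.5501, 0.3233, 0.112]
tcp_rot: [-3.141, -0.0, 3.086]
force: [1.6, -1.7, -13.6]
opening: 0.0131
gripper_force: 60.6
```

Run:
```python
from h import *
go(.55,.3225-.09,.112,3.085); s=robot.read_state();print(s['opening'],s['gripper_force'],s['force'])
im,m=load('w15.png');g=cv2.cvtColor(im,cv2.COLOR_RGB2GRAY)
print('ptr wrist',onz(m,332,285.5,.048))
u,v=238,294
for y in range(272,312,3): print(y,g[y,205:275:2])
```

```text
at [0.5501 0.3233 0.112 ] yaw 3.086 rp [-3.1411e+00 -1.0000e-04] -> shift [-0.165 -3.021 -0.   ] turnz 0.01 q [ 0.53  0.5   1.7  -0.    0.94 -0.99] t 24.95
0.013109643208447498 60.636738538742065 [  1.58715086  -1.73863985 -13.58188242]
ptr wrist [0.62249837 0.31934238 0.048     ]
272 [78 80 78 80 78 79 77 77 78 78 80 80 80 77 78 78 81 79 79 77 78 78 78 77
 78 77 79 79 81 78 78 77 80 80 77]
275 [81 80 80 80 80 79 80 78 79 79 80 80 78 78 78 78 81 78 79 81 78 77 78 77
 77 77 79 76 79 80 78 79 78 80 78]
278 [80 81 77 78 80 81 78 82 79 79 81 81 82 78 77 79 78 80 80 78 79 79 79 79
 78 78 77 79 77 79 79 76 78 80 80]
281 [130 126 128 130 130 129 130 130 131 130 128 130 130 131 130 132 133 131
 132 132 131 131 131 133 134 135 134 135 134 133 135 135 134 135 136]
284 [175 177 175 175 177 175 176 175 175 176 175 176 176 176 177 177 176 175
 176 176 177 177 174 177 176 176 177 176 175 177 178 176 176 177 177]
287 [175 175 175 174 175 175 176 175 174 175 175 175 175 174 173 175 175 174
 176 174 174 174 176 174 173 172 176 175 175 174 174 174 173 178 175]
290 [160 160 161 161 160 159 160 158 160 
[... 434 characters left out ...]
59 159 160 162 160 161 158 124  80  80  82
  85 165 132  83  82  81  82 143 160 159 159 159 160 155 149 149 149]
302 [162 160 162 161 160 162 160 160 162 160 160 161 160 161 159 160 160 160
 159 159 161 159 159 160 160 159 160 160 161 160 159 103  68  66  66]
305 [160 161 160 160 160 161 159 160 159 159 161 158 161 160 161 159 161 160
 159 160 160 158 158 159 160 159 159 158 160 159 152  70  66  66  66]
308 [159 160 161 161 160 162 160 161 158 159 163 159 160 159 159 160 160 159
 160 161 160 160 160 161 159 160 160 158 158 158 110  69  66  66  67]
311 [161 162 161 161 160 160 159 158 160 159 162 161 161 159 161 160 158 160
 159 159 159 161 161 160 157 117  97  99  97  98  73  66  63  67  64]
```

Run:
```python
from h import *
i,m=load('w15.png');j,mt=load('top0.png')
for n,a,b in(('clip',(243.6,295.5),(200.1,205.5)),('ptr',(332.2,285.5),(159.9,209))):
    o1,d1=ray(m,*a);o2,d2=ray(mt,*b);d1/=np.linalg.norm(d1);d2/=np.linalg.norm(d2)
    A=np.array([d1,-d2]).T;k=np.linalg.lstsq(A,o2-o1,rcond=None)[0];print(n,o1+k[0]*d1,o2+k[1]*d2)
e=np.array([.057,.998])
for zc in(.035,.04,.045):
    c1,p1=onz(m,243.6,295.5,zc)[:2],onz(m,332.2,285.5,.048)[:2];c2,p2=onz(mt,200.1,205.5,zc)[:2],onz(mt,159.9,209,.048)[:2]
    print(zc,'pull wrist',(p1-c1)@e,'top',(p2-c2)@e)
```

```text
clip [0.63293994 0.22643053 0.03928851] [0.6346631  0.22761945 0.03982156]
ptr [0.6248621  0.31957153 0.04309599] [0.62454249 0.31922989 0.04294076]
0.035 pull wrist 0.09338372972035275 top 0.08794868298374355
0.04 pull wrist 0.09215829168426792 top 0.08919339281449196
0.045 pull wrist 0.0909328536481831 top 0.09043810264524027
```

>>> step_arm:
  plan: [0, -0.3, 0, 0, 0, 0, 0.05, 0, -0.8, 0, 0, 0, 0, 0.05, 0, -1.3, 0, 0, 0, 0, 0.05, 0, -1.8, 0, 0, 0, 0, 0.05, 0, -2.3, 0, 0, 0, 0, 0.05, 0, -2.75, 0, 0, 0, 0, 0.05, 0, -2.75, 0, 0, 0, 0, 0.05, 0, -2.75, 0, 0, 0, 0, 0.05]

```text
time_s: 25.75
ee_pos: [0.5457, 0.2419, 0.112]
tcp_rot: [3.14, 0.0, 3.085]
force: [0.5, 6.0, -18.9]
opening: 0.0136
gripper_force: 60.2
```

Run:
```python
from h import *
robot.snapshot('top');robot.snapshot('top')
s=robot.read_state();print(s['ee_pos'],s['force'],s['opening'],s['gripper_force'])
im,m=snap('wrist','w16.png');t,mt=snap('top','t16.png')
g=cv2.cvtColor(im,cv2.COLOR_RGB2GRAY);gt=cv2.cvtColor(t,cv2.COLOR_RGB2GRAY)
c=proj(m,[.634,.227,.04]);p=proj(m,[.625,.2345,.045]);print('clip',c,'ptr',p)
u,v=c.astype(int)
for y in range(v-24,v+20,4): print(y,g[y,u-20:u+51:2])
print('top');print(gt[202:212,186:212])
```

```text
[0.54569762 0.24223725 0.11197868] [  2.52942003   5.75155125 -18.70119128] 0.013014281037341582 60.18690526485443
clip [306.27045779 373.17509452] ptr [315.66018071 366.91654281]
349 [33 29 29 33 65 74 59 27 32 26 23 28 27 21 27 28 27 28 27 28 27 23 28 24
 23 26 25 24 29 35 81 90 62 29 29 29]
353 [29 30 33 31 33 62 52 30 33 26 27 25 25 25 22 26 25 25 20 26 25 24 25 24
 19 24 22 21 30 34 76 55 26 27 29 27]
357 [27 29 30 30 28 30 28 28 25 26 20 24 21 23 24 25 20 23 23 26 22 20 25 20
 21 23 23 23 24 29 26 31 29 27 24 24]
361 [31 30 28 27 28 29 26 30 27 24 23 24 22 23 24 21 24 21 21 24 21 26 23 22
 23 20 24 21 32 25 25 29 20 23 28 26]
365 [28 30 28 28 28 30 27 32 25 24 21 22 22 23 29 24 23 20 23 20 24 25 23 21
 26 25 23 27 24 26 26 27 26 27 26 24]
369 [28 27 30 28 25 25 28 25 29 21 27 22 23 22 25 19 23 24 23 21 22 21 29 26
 22 24 24 21 27 25 25 22 21 27 25 28]
373 [29 23 30 24 28 22 25 30 26 22 25 26 20 24 20 22 26 20 24 23 24 23 22 20
 24 24 21 21 27 24 21 27 22 25 27 26]
377 [25 28 23 26 27 25 27 29 27 23 24 25 23 22 22 28 24 24 25 23 21 22 26 18
 23 26 20 21 24 27 28 27 25 29 29 25]

[... 739 characters left out ...]
11  87  78
   87  99 112 124 133 132 133 134]
 [132 131 131 131 132 130 132 132 130 112  71  42  50  89 119 106  63  43
   45  57  80 104 127 132 132 131]
 [132 132 131 132 128 128 129 129 125 107  70  36  47  88 111  96  54  30
   29  29  46  87 119 130 132 131]
 [139 136 135 132 129 126 126 121 107  99  73  44  49  86 105  88  57  38
   33  24  35  76 111 122 126 125]
 [149 149 148 148 144 144 139 121  98 101  82  55  72 104 121 107  93  79
   72  71  73  93 110 113 113 120]
 [158 157 157 157 157 159 151 126 100 102  78  61  88 126 145 141 137 132
  131 131 131 137 139 134 133 138]
 [151 153 153 153 154 153 143 117 100 102  74  64 108 144 158 158 156 156
  157 156 157 155 158 155 154 156]]
```

>>> step_arm:
  plan: [0, -0.15, 0, 0, 0, 0, 0.05, 0, -0.34, 0, 0, 0, 0, 0.05, 0, -0.34, 0, 0, 0, 0, 0.05, 0, -0.34, 0, 0, 0, 0, 0.05]

```text
time_s: 26.35
ee_pos: [0.5452, 0.2322, 0.112]
tcp_rot: [3.14, 0.001, 3.086]
force: [1.8, 6.2, -18.3]
opening: 0.0133
gripper_force: 60.1
```

Run:
```python
from h import *
robot.snapshot('top');robot.snapshot('top')
s=robot.read_state();print(s['ee_pos'],s['force'],s['opening'],s['gripper_force'],abs(s['joint_velocities']).max())
acc=[np.array(robot.snapshot('top')) for _ in range(3)];t=np.mean(acc,0)
sc=np.mean([np.array(robot.snapshot('scene')) for _ in range(3)],0)
ms=robot.camera_model('scene')
np.set_printoptions(linewidth=200)
print(t.mean(2)[202:214,190:212].astype(int))
u,v=proj(ms,[.633,.227,.045]).astype(int);print(u,v);print(sc.mean(2)[v-14:v+12,u-14:u+14].astype(int))
e=np.array([.057,.998,0]);print('e in scene px/10mm',proj(ms,np.array([.633,.227,.045])+.01*e)-proj(ms,[.633,.227,.045]))
```

```text
[0.54516797 0.23229677 0.11200808] [  3.03628804   7.80092758 -19.17998919] 0.01333672748636769 60.14575481414795 0.0012869852279468465
[[128 128 128 128 127 130 131 134 137 140 141 141 140 141 142 142 141 140 141 141 140 141]
 [127 128 128 128 129 127 124 125 127 129 133 133 133 132 136 137 137 138 140 138 138 140]
 [128 128 128 128 127 121 108  99  98 106 118 120 112 110 118 125 127 131 134 133 132 133]
 [127 128 128 127 127 114  85  64  66  91 114 110  84  75  83  96 109 123 129 129 128 127]
 [128 128 128 128 126 109  72  43  51  90 119 105  63  43  47  55  77 105 124 128 128 128]
 [127 125 126 127 123 105  64  34  50  91 113  94  53  31  28  25  46  83 115 128 128 127]
 [126 124 125 128 123 106  77  53  55  89 106  80  45  37  33  24  36  74 107 121 121 123]
 [145 141 143 143 142 134 120  98  75  93 103  67  47  62  71  71  73  93 110 109 108 118]
 [157 156 155 156 155 152 144 120  86  97 100  63  65 102 127 129 130 135 137 133 132 137]
 [151 153 153 155 156 154 147 125  93 100  99  65  77 121 150 157 155 155 156 154 153 153]
 [122 129 134 138 140 141 136 116  94 105  96  65  77 
[... 2472 characters left out ...]
43  34  36  36  36  34  75  47  72 108 140 144 166 166 167 167 167 167 166 167]
 [177 132  98 100 101 100  81  79  43  35  37  37  35  38  75  74 108 143 166 167 167 166 167 166 166 167 166 167]
 [113 100 100  99  99  93  80  80  40  35  35  34  37  47  90 109 144 165 166 166 167 167 166 167 168 167 167 167]
 [ 99  99 100  99  98  81  80  80  60  49  38  37  53  73 103 144 166 168 167 165 166 167 167 167 167 167 168 167]
 [100 100 100  98  99  82  80  80  80  70  73  65  91 107 135 164 167 167 167 166 168 167 167 167 166 168 167 168]
 [ 99  99  99 100  93  81  81  80  81  79 102 111 135 142 165 167 166 167 168 167 167 167 165 167 167 166 167 167]]
e in scene px/10mm [ 2.37154363 -1.88001478]
```

>>> step_arm:
  plan: [0, -0.03, 0, 0, 0, 0, 0.05, 0, -0.03, 0, 0, 0, 0, 0.05, 0, -0.03, 0, 0, 0, 0, 0.05, 0, -0.03, 0, 0, 0, 0, 0.05, 0, -0.03, 0, 0, 0, 0, 0.05, 0, -0.03, 0, 0, 0, 0, 0.05, 0, -0.03, 0, 0, 0, 0, 0.05, 0, -0.03, 0, 0, 0, 0, 0.05]

```text
time_s: 27.55
ee_pos: [0.5451, 0.2315, 0.112]
tcp_rot: [3.14, 0.001, 3.086]
force: [2.0, 7.1, -18.8]
opening: 0.0133
gripper_force: 60.2
```

Run:
```python
from h import *
s=robot.read_state();print(s['ee_pos'],s['gripper_force'],abs(s['joint_velocities']).max())
np.set_printoptions(linewidth=200)
t=np.mean([np.array(robot.snapshot('top')) for _ in range(3)],0);mt=robot.camera_model('top')
print(t.mean(2)[204:214:2,194:206].astype(int))
for n,p in(('L2',[.549,-.0825,.111]),('R3',[.592,-.119,.111]),('R0',[.605,-.029,.111])):
    print(n,proj(mt,p).round(1));hough(t.astype(np.uint8),mt,proj(mt,p),.111,4,k=6,w=10)
print(robot.sign_off())
```

```text
[0.54512957 0.23147867 0.11198988] 60.172346234321594 0.0016420617639141444
[[128 120 108  98  99 106 117 120 113 110 118 125]
 [126 108  70  43  51  90 119 104  62  42  46  57]
 [123 106  79  58  62  90 108  80  45  37  31  24]
 [155 151 145 132 106 110 120  79  65 102 127 130]
 [140 141 137 120  96 109 117  73  74 119 148 153]]
L2 [334.4 242.1]
[334.4 243.4] r 5.0666666 [ 0.5461 -0.0825  0.111 ]
[342.2 241.1] r 3.6833334 [ 0.5515 -0.0995  0.111 ]
R3 [351.3 222.7]
[351.4 224.6] r 4.883333 [ 0.5878 -0.1192  0.111 ]
R0 [310.2 216.1]
[311.6 217.4] r 5.0666666 [ 0.6022 -0.0321  0.111 ]
the job is handed in; nothing more can be done
None
```

The job is handed in: both short tubes are in the raised row, the long tube is in the low row, and the gripper is holding the pusher with its pointer about 1 mm or less from the white line; one short tube slipped in the grip at its socket and dropped the last 15 mm or so, ending level with the others.

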